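# Take a marking-out template from the lever arch board and lay it on the brass sheet

### The job

Clear the pliers off the brass sheet onto the bench, lift the lever of the lever arch board so that its rings spring open, take out the template with the wooden grip and set it down flat and square on the middle of the brass sheet, long side along long side. Then press the lever right down again so that the rings are shut over the grey plate, which stays in the board. Do not drop the template, and leave the white cup, the white jar and the small flux jar standing where they are.

Things in the scene. Friction and masses are not known exactly. Their poses are not given: they have to be found in the camera images.
- file_board: Lever arch board lying flat: dark hardboard 210 (x) x 180 (y) x 6 mm, fixed to the bench, with a steel lever arch mechanism along its -x edge; plates lie over its +x part. Origin: centre of its underside. Two 6 mm arches at y +40 and -40 mm pivot on a shaft at x -78, z 14 mm and meet the posts when shut; open, they lean to -x, up to 100 mm high. The lever is at the -y end.
- post_left (a point): Top of one of the two fixed steel posts: 6 mm thick, 76 mm above the bench, at x -28, y +40 mm of the board.
- post_right (a point): Top of the other post, at x -28, y -40 mm of the board.
- lever (a joint): Turn of the lever, rad, about the board's y axis: 0 = pressed right down, rings shut; 1.1 = fully up, rings open. Over-centre spring, dead centre near 0.53: below it the lever is pulled shut, above it the lever springs up by itself. About 9 N at the tip starts it either way.
- rings (a joint): Turn of the two arches, rad, linked to the lever: 0 = shut on the posts, 0.88 = fully open.
- lever_tip (a point): Centre of the rolled tip of the steel lever (5 mm thick, 16 mm wide along y, on an upturned tab 17 mm long; the arm is 11 mm wide), 64.6 mm from the pivot. Shut, it is 61 mm to the board's -x side of the pivot and 21 mm above it, 51 mm above the bench, free below down to the board. Fully up, it is 9 mm to the -x side of the pivot and 94 mm above the bench.
- lever_pivot (a point): Pivot axis of the lever, at x -36, y -76, z 30 mm of the board. Its ears stand 36 mm high. The nearest post and arch are 36 mm to its +y side. Keep clear of the fixed soldering pan with its brick and torch, 110 mm high, which fills the bench's near right corner (x below 0.53, y below -0.23 m from the robot's base).
- template: Aluminium marking-out template, 136 (x) x 104 (y) x 3 mm, with windows and a wooden grip bar on top; filed on the posts above the grey plate, underside 9 mm above the bench. Origin: centre of its underside. Its two 10 mm holes are at x -56, y +40 and -40 mm. 0.12 to 0.2 kg. Shut rings keep it in; with the rings open it comes straight up, clear of the posts after a lift of 70 mm.
- template_grip (a point): Middle of the template's wooden grip bar, 15 mm above the template's underside. The bar lies along the template's x, centred: 72 long, 14 wide, 24 mm high; its top is 27 mm above the template's underside.
- lower_plate: Plain grey plastic plate, 142 x 104 x 3 mm with two holes, filed on the posts beneath the template; it stays in the board. Origin: on its underside, straight below the template's origin at the start.
- brass_sheet: Brass sheet 160 (x) x 126 (y) x 2 mm, lying loose on the bench. Origin: centre of its underside, x along its long side.
- pliers: Chain-nose pliers with red handles, lying flat on the brass sheet: 40 (x) x 141 (y) x 9 mm. Origin: centre of the underside; the jaws point to -y, the handles to +y. Grip them across the two handles, 40 mm wide (x), at y +30 to +45 mm; towards the jaws they taper and slip out.
- white_cup: Cut-down white plastic bottle used as a cup, 89 mm wide, 74 mm high. Origin: centre of its underside.
- white_jar: Taller cut white plastic bottle, 86 mm wide, 119 mm high. Origin: centre of its underside.
- flux_jar: Small glass jar with a screw cap, 38 mm wide, 53 mm high. Origin: centre of its underside.

How it is judged:
By the outcome, as a careful person would: the job done as asked, in the order asked, and still so for the second after the job is handed in, with the robot touching nothing.
It also fails if it takes over 72 s, if anything falls off the work surface, if the arm or the gripper's body presses on something with over 40 N, if the wrist force passes 120 N, or if a joint passes its speed limit or range.

### The arm

A 7-joint arm with a two-finger parallel gripper is mounted at the origin on a cart in front of the work surface, level with it; the furniture and walls round the work are solid. World frame = base frame: x ahead of the robot, y to its left, z up, the work surface at z = 0. Lengths are in m, angles in rad, forces in N, time in s.
With the tool pointing down it reaches from about 0.4 to 0.875 m from the base axis. Payload 6.5 kg.
Tool frame: the origin (TCP) lies at the very end of the fingers, on their centre line; the grasp point (between the pads) lies 19 mm behind it; z points along the fingers, y is the line along which they close (so a half turn about z gives the same grasp; the last joint's range is limited). The gripper opens to 88 mm and grips with 3 to 60 N. Pads are 18 mm wide; open, the fingers measure 123 mm over their backs; the gripper's body (75 mm by 187 mm) begins 45 mm behind the grasp point.
Start: joints at [-1.368, 0.536, -0.004, 1.538, 0.003, 1.067, -0.071], TCP at [0.173, 0.627, 0.239] pointing down, gripper open.
Joint ranges: [-2.7, 2.7], [-0.37, 2.16], [-1.27, 1.26], [0.24, 2.4], [-1.31, 4.45], [0.19, 1.91], [-2.76, 2.76]. Speed limits (rad/s): [2.39, 2.39, 3.14, 3.14, 3.14, 3.14, 3.14].

### API

Orientations are given as a unit quaternion [x, y, z, w].
In Python, from bench import ctrl, eyes, order gives the robot as it stands. The module is installed in compiled form; this text tells all that it offers.
- The arm moves only by the tool move_arm, never from a script. Its argument "rows" is a list of rows, each an object of numbers: "tx", "ty", "tz": the shift along the tool's x, y, z in units of 25 mm (1.0 is 25 mm); "rx", "ry", "rz": the turn, a rotation vector about the tool's x, y, z in units of 5 degrees (1.0 is 5 degrees); "jaw": the closure, from 0 (fully open) to 1 (shut). A call has 1 to 8 rows; each row shifts and turns the commanded pose from where the row before left it, along the tool's axes as they then stand; what a row does not reach is not made up. A row lasts 1/12 s, in which the tool goes at most 41.7 mm and 7.16 degrees, less where a joint would pass 70% of its speed; a pose out of reach is approached as far as the arm can. A call is refused whole if a number of a shift passes 1 or a number of a turn 1, either way. A call with a gripper value outside its range is refused whole. The fingers move at their own pace and stop on an object; the grip force is fixed at half the most. Time passes only in rows, so rows that do not move let the fingers close. It gives the time, the measured TCP pose, the force, the opening and the grip force at its end, in the units of the state.
- ctrl.read_state(): the state, without advancing time (a new reading comes with each control period).
- eyes.capture(name): name is "scene" or "side" or "wrist"; returns a dict with "color" (400x640x3 uint8, red, green, blue), "intrinsics" (3x3 intrinsics, pixels), "eye" and "attitude" of the camera in the world; the wrist camera has in their place "tool_from_camera" (4x4, takes a point from camera to tool coordinates, whose origin is the TCP and whose axes are the flange's). Camera axes: x right, y down, z forward; pixel columns grow to the right and rows downward; lengths in m; the calibration is good to about 2 mm. A picture is of the moment at which its call begins: read the wrist's pose just before it. There is no depth.
- order.job_done(): hands the job in; it is judged then, once.
The state is a dict: "t": time; "q": joint angles; "qd": joint speeds; "effort": joint torques, N m; "eef_pos": TCP position; "eef_rot": TCP orientation; "wrist_force": force on the tool from outside, world axes, zero at the start; "moment": the same for the moment, N m; "grip_width": opening from 0.0 (shut) to 1.0 (fully open); "grasp_force": force on a finger pad.
Only numpy, scipy, OpenCV 4.12 (cv2) and the standard library are available. Lean on these libraries where they do the work, as an engineer would, in place of code of your own. Each camera call takes 0.05 s, during which the arm holds its last target. There are 200 camera calls.

## Working session

There is one attempt and no reset: what is moved stays moved. The work goes in short steps, Python scripts to look and compute and a tool call to move; the robot and the scene stay as the last step left them, time stands still between calls to the robot, and variables do not carry over. Pictures are saved under pics/ and viewed, at most 10 in all, crops included, and the job is handed in when it is done.

Besides the shell and the picture viewer there is one more tool, called by a JSON object that holds its "name" and its "arguments". move_arm: Moves the arm, as the interface text tells. Its arguments: {"type":"object","properties":{"rows":{"type":"array","items":{"type":"object","properties":{"tx":{"type":"number"},"ty":{"type":"number"},"tz":{"type":"number"},"rx":{"type":"number"},"ry":{"type":"number"},"rz":{"type":"number"},"jaw":{"type":"number"}}}}},"required":["rows"]}

```bash
mkdir -p pics
cat > h.py <<'E'
import numpy as np, cv2
from bench import ctrl, eyes, order
from scipy.spatial.transform import Rotation as R
def cap(n):
    s=ctrl.read_state(); c=eyes.capture(n); K=np.array(c["intrinsics"])
    if n=="wrist":
        T=np.eye(4);T[:3,:3]=R.from_quat(s["eef_rot"]).as_matrix();T[:3,3]=s["eef_pos"]
        M=T@np.array(c["tool_from_camera"]); e,A=M[:3,3],M[:3,:3]
    else:
        e=np.array(c["eye"]); a=np.array(c["attitude"]); A=R.from_quat(a).as_matrix() if a.size==4 else a
    return c["color"],K,e,A
def ray(cam,uv,z):
    _,K,e,A=cam
    d=A@np.linalg.solve(K,np.array([uv[0],uv[1],1.]))
    return e+d*(z-e[2])/d[2]
def proj(cam,p):
    _,K,e,A=cam; q=K@(A.T@(np.array(p)-e)); return q[:2]/q[2]
def save(cam,name): cv2.imwrite("pics/"+name,cam[0][:,:,::-1])
def st():
    s=ctrl.read_state(); r=R.from_quat(s["eef_rot"]).as_matrix()
    print("t",round(s["t"],2),"p",np.round(s["eef_pos"],4),"x",np.round(r[:,0],3),"y",np.round(r[:,1],3),"z",np.round(r[:,2],3),"F",np.round(s["wrist_force"],1),"w",round(s["grip_width"],3),"g",s["grasp_force"])
E
python3 - <<'E'
from h import *
for n in("scene","side","wrist"):
    c=cap(n);save(c,n+"0.png");print(n,c[2].round(3),c[3].round(3).tolist(),c[1][0],)
st()
a=[cv2.imread(f"pics/{n}0.png") for n in("scene","side")]
E
```

```text
scene [ 0.237 -0.521  0.624] [[0.902, -0.255, 0.35], [-0.433, -0.531, 0.728], [0.0, -0.808, -0.589]] [426.96746989   0.         316.48893576]
side [ 0.511 -0.741  0.707] [[0.999, -0.007, 0.041], [-0.038, -0.577, 0.816], [0.018, -0.817, -0.576]] [416.22372023   0.         313.87290646]
wrist [0.105 0.645 0.384] [[0.265, 0.927, 0.266], [0.964, -0.254, -0.074], [-0.001, 0.276, -0.961]] [335.94180734   0.         317.87665299]
t 0.15 p [0.1725 0.6262 0.2381] x [-0.964  0.266 -0.   ] y [ 0.266  0.964 -0.001] z [-0.    -0.001 -1.   ] F [ 0.4  0.2 -0.9] w 1.003 g 0.0
```

View pics/scene0.png

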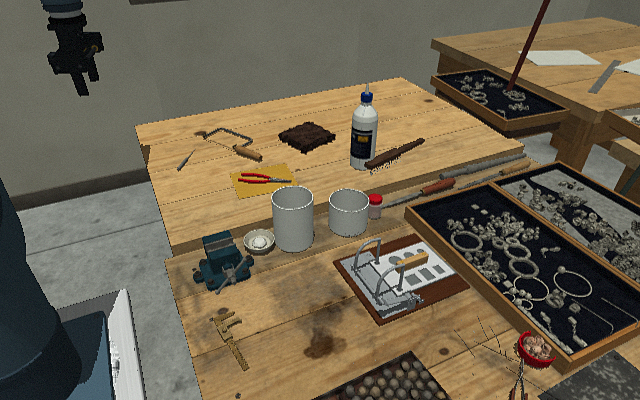

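View pics/side0.png

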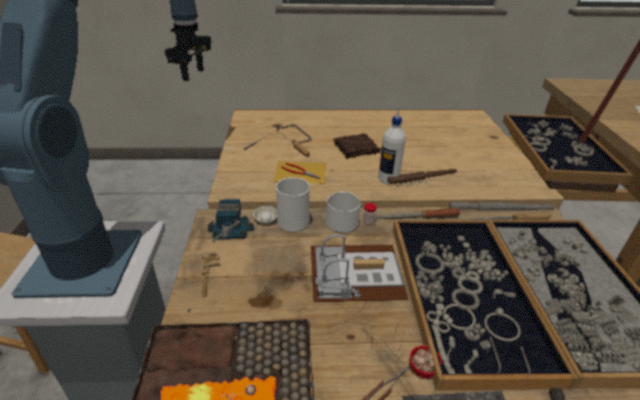

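The scene view shows the brass sheet with the pliers at (262,180), the white jar at (293,218), the cup at (349,212), the flux jar at (375,205) and the board at (400,278) with its lever on the near-left side. Next I measure them with colour masks.

Run:
```python
from h import *
def rect(cam,m,z):
    v,u=np.nonzero(m); P=np.array([ray(cam,(a,b),z)[:2] for a,b in zip(u,v)]).astype(np.float32)
    r=cv2.minAreaRect(P*1000); print(len(u),"c",np.round(r[0],1),"size",np.round(r[1],1),"ang",round(r[2],2)); print(cv2.boxPoints(r).round(0).tolist())
def big(m):
    n,l,s,_=cv2.connectedComponentsWithStats(m.astype(np.uint8)); k=1+np.argmax(s[1:,4]); return l==k
for n,box in(("scene",(225,155,300,205)),("side",(268,155,332,190))):
    c=cap(n); h=cv2.cvtColor(c[0],cv2.COLOR_RGB2HSV); x0,y0,x1,y1=box
    B=np.zeros(h.shape[:2],bool);B[y0:y1,x0:x1]=1
    br=B&(h[...,0]>18)&(h[...,0]<32)&(h[...,1]>150)
    red=B&((h[...,0]<9)|(h[...,0]>172))&(h[...,1]>170)
    print(n,"brass");rect(c,big(br),.002);print("red");rect(c,red,.007)
c=cap("scene");
x=c[0][225:335,320:480];cv2.imwrite("pics/b1.png",cv2.resize(x[:,:,::-1],None,fx=5,fy=5,interpolation=cv2.INTER_CUBIC))
for nm,uv,z in(("jarbase",(293,249),0),("cupbase",(349,235),0),("flux",(375,217),0),("boardL",(334,264),.006),("boardN",(379,322),.006),("boardR",(469,289),.006),("boardF",(418,237),.006)): print(nm,ray(c,uv,z).round(3))
```

```text
scene brass
1173 c [522.4 401.4] size [126.9 159.8] ang 84.57
[[437.0, 346.0], [596.0, 331.0], [608.0, 457.0], [449.0, 472.0]]
red
167 c [501.6 414.4] size [44.2 84.7] ang 64.38
[[454.0, 413.0], [530.0, 376.0], [549.0, 416.0], [473.0, 453.0]]
side brass
540 c [522.2 399.6] size [117.9 154.7] ang 85.16
[[440.0, 347.0], [594.0, 334.0], [604.0, 452.0], [450.0, 465.0]]
red
34 c [504.4 409.2] size [39.  65.3] ang 63.7
[[466.0, 406.0], [525.0, 377.0], [542.0, 412.0], [484.0, 441.0]]
jarbase [0.488 0.118 0.   ]
cupbase [0.619 0.106 0.   ]
flux [0.707 0.137 0.   ]
boardL [0.543 0.033 0.006]
boardN [ 0.548 -0.13   0.006]
boardR [ 0.746 -0.139  0.006]
boardF [0.75  0.028 0.006]
```

View pics/b1.png

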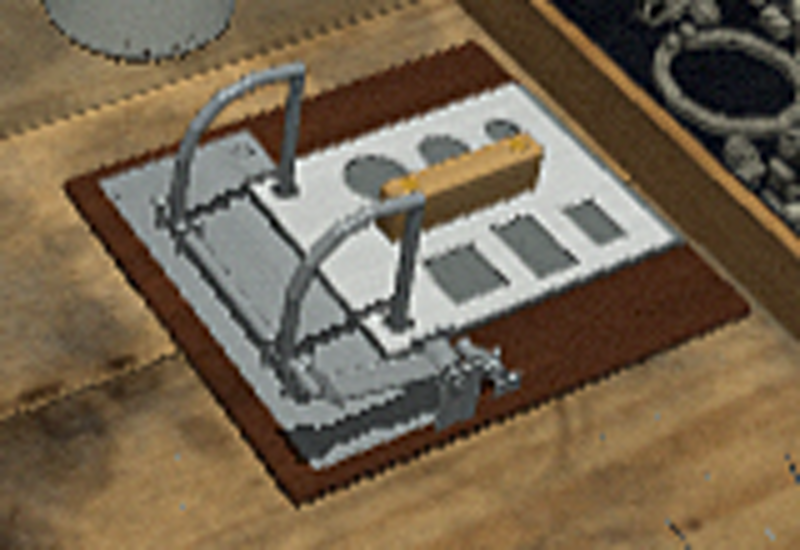

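Brass centre comes out at about (0.522, 0.401), turned -5°. The pliers' handles point towards -x/+y, at about 154°. I'm moving over them for a wrist view.

{"name": "move_arm", "arguments": {"rows": [{"tx": -0.9, "ty": -0.28}, {"tx": -0.9, "ty": -0.28}, {"tx": -0.9, "ty": -0.28}, {"tx": -0.9, "ty": -0.28}, {"tx": -0.9, "ty": -0.28}, {"tx": -0.9, "ty": -0.28}, {"tx": -0.9, "ty": -0.28}, {"tx": -0.9, "ty": -0.28}]}}

```text
validation failed for argument at $.ro...
```

{"name": "move_arm", "arguments": {"rows": [{"tx": -0.9, "ty": -0.28}, {"tx": -0.9, "ty": -0.28}, {"tx": -0.9, "ty": -0.28}, {"tx": -0.9, "ty": -0.28}, {"tx": -0.9, "ty": -0.28}, {"tx": -0.9, "ty": -0.28}, {"tx": -0.9, "ty": -0.28}, {"tx": -0.9, "ty": -0.28}]}}

```text
validation failed for argument at $.ro...
```

{"name": "move_arm", "arguments": {"rows": [{"rz": 1}, {"rz": 1}, {"rz": 0}, {"rz": 0}]}}

```text
validation failed for argument at $.ro...
```

Run:
```python
from h import *
st();c=cap("wrist");save(c,"w1.png")
h=cv2.cvtColor(c[0],cv2.COLOR_RGB2HSV)
red=((h[...,0]<9)|(h[...,0]>172))&(h[...,1]>170)&(h[...,2]>80)
n,l,s,ce=cv2.connectedComponentsWithStats(red.astype(np.uint8))
for k in range(1,n):
  if s[k,4]>80:
    v,u=np.nonzero(l==k);P=np.array([ray(c,p,.007)[:2] for p in zip(u,v)])
    print(s[k],P.mean(0).round(4),cv2.minAreaRect((P*1000).astype(np.float32)))
for nm,p in(("brass",(.522,.401,.002)),("han",(.502,.414,.007))):print(nm,proj(c,p).round(0))
```

```text
t 0.3 p [0.1726 0.6265 0.2384] x [-0.964  0.266 -0.   ] y [ 0.266  0.964 -0.001] z [-0.    -0.001 -1.   ] F [-0.8  0.5  0. ] w 0.994 g 0.0
brass [233. 431.]
han [236. 423.]
```

View pics/w1.png

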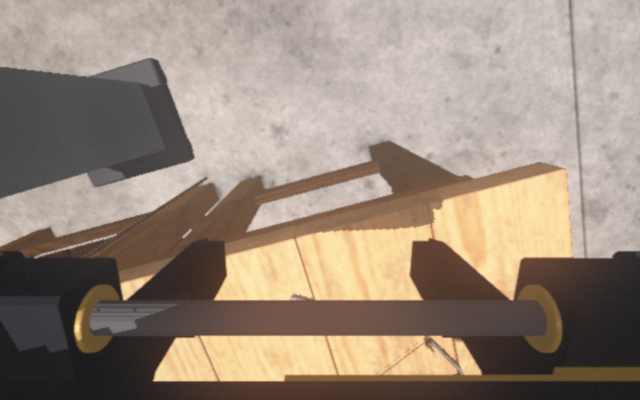

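The view shows the gripper fingers and the bench corner, and the arm hasn't moved: all three calls were refused. The rows probably need every field, so I'll fill them all in.

{"name": "move_arm", "arguments": {"rows": [{"tx": -0.9, "ty": -0.28, "tz": 0, "rx": 0, "ry": 0, "rz": 0, "jaw": 0}, {"tx": -0.9, "ty": -0.28, "tz": 0, "rx": 0, "ry": 0, "rz": 0, "jaw": 0}]}}

```text
t: 0.52
eef_pos: [0.2109, 0.6016, 0.2385]
eef_rot: [0.132, 0.991, 0.0, -0.0]
wrist_force: [0.2, 0.4, 0.2]
grip_width: 0.996
grasp_force: 0.0
```

{"name": "move_arm", "arguments": {"rows": [{"tx": -0.9, "ty": -0.28, "tz": 0, "rx": 0, "ry": 0, "rz": 0, "jaw": 0}, {"tx": -0.9, "ty": -0.28, "tz": 0, "rx": 0, "ry": 0, "rz": 0, "jaw": 0}, {"tx": -0.9, "ty": -0.28, "tz": 0, "rx": 0, "ry": 0, "rz": 0, "jaw": 0}, {"tx": -0.9, "ty": -0.28, "tz": 0, "rx": 0, "ry": 0, "rz": 0, "jaw": 0}, {"tx": -0.9, "ty": -0.28, "tz": 0, "rx": 0, "ry": 0, "rz": 0, "jaw": 0}, {"tx": -0.9, "ty": -0.28, "tz": 0, "rx": 0, "ry": 0, "rz": 0, "jaw": 0}, {"tx": -0.9, "ty": -0.28, "tz": 0, "rx": 0, "ry": 0, "rz": 0, "jaw": 0}, {"tx": -0.9, "ty": -0.28, "tz": 0, "rx": 0, "ry": 0, "rz": 0, "jaw": 0}]}}

```text
t: 1.18
eef_pos: [0.3718, 0.4987, 0.2388]
eef_rot: [0.134, 0.991, 0.0, 0.0]
wrist_force: [0.5, 0.8, 0.6]
grip_width: 0.997
grasp_force: 0.0
```

{"name": "move_arm", "arguments": {"rows": [{"tx": -0.9, "ty": -0.28, "tz": 0, "rx": 0, "ry": 0, "rz": 0, "jaw": 0}, {"tx": -0.9, "ty": -0.28, "tz": 0, "rx": 0, "ry": 0, "rz": 0, "jaw": 0}, {"tx": -0.9, "ty": -0.28, "tz": 0, "rx": 0, "ry": 0, "rz": 0, "jaw": 0}, {"tx": -0.9, "ty": -0.28, "tz": 0, "rx": 0, "ry": 0, "rz": 0, "jaw": 0}, {"tx": 0, "ty": 0, "tz": 0, "rx": 0, "ry": 0, "rz": 1, "jaw": 0}, {"tx": 0, "ty": 0, "tz": 0, "rx": 0, "ry": 0, "rz": 1, "jaw": 0}, {"tx": 0, "ty": 0, "tz": 0, "rx": 0, "ry": 0, "rz": 0, "jaw": 0}, {"tx": 0, "ty": 0, "tz": 0, "rx": 0, "ry": 0, "rz": 0, "jaw": 0}]}}

```text
t: 1.85
eef_pos: [0.45, 0.4487, 0.2386]
eef_rot: [0.218, 0.976, -0.0, -0.0]
wrist_force: [-0.1, 0.4, -1.1]
grip_width: 0.999
grasp_force: 0.0
```

```bash
cat > t.py <<'E'
from h import *
import sys
st();c=cap("wrist");save(c,sys.argv[1])
h=cv2.cvtColor(c[0],cv2.COLOR_RGB2HSV)
red=((h[...,0]<9)|(h[...,0]>172))&(h[...,1]>170)&(h[...,2]>80)
br=(h[...,0]>18)&(h[...,0]<32)&(h[...,1]>150)
for m,z in((red,.007),(br,.002)):
 n,l,s,ce=cv2.connectedComponentsWithStats(m.astype(np.uint8))
 for k in range(1,n):
  if s[k,4]>150:
    v,u=np.nonzero(l==k);P=np.array([ray(c,p,z)[:2] for p in zip(u,v)])
    print(s[k],P.mean(0).round(4),cv2.minAreaRect((P*1000).astype(np.float32)))
for nm,p in(("brass",(.522,.401,.002)),("han",(.502,.414,.007))):print(nm,proj(c,p).round(0))
E
python3 t.py w2.png
```

```text
t 1.85 p [0.45   0.4487 0.2386] x [-0.905  0.426  0.   ] y [ 0.426  0.905 -0.   ] z [-0. -0. -1.] F [-0.1  0.4 -1.1] w 0.999 g 0.0
[310 189  18  63 274] [0.5118 0.424 ] ((510.97674560546875, 424.0918273925781), (10.1632719039917, 80.29134368896484), 51.48529815673828)
[293 195   9  55 206] [0.5007 0.3966] ((499.97039794921875, 397.26556396484375), (8.375819206237793, 68.5615234375), 61.780391693115234)
brass [307. 235.]
han [310. 218.]
```

View pics/w2.png

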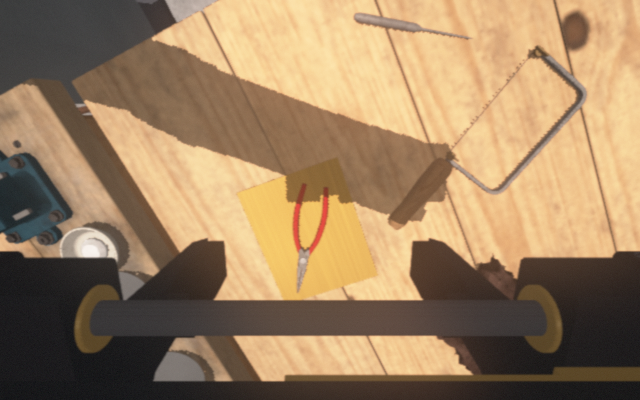

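The wrist view shows the pliers on the brass: handle ends at (304,183) and (327,188), jaw tip at (297,291). The brass corners are at (236,190), (336,159) and (377,273).

Run:
```python
from h import *
c=cap("wrist")
for nm,uv,z in(("h1",(304,183),.007),("h2",(327,188),.007),("jaw",(297,291),.006),("b1",(236,190),.002),("b2",(336,159),.002),("b3",(377,273),.002),("L",(295,225),.007),("Rr",(327,225),.007),("L2",(300,200),.007),("R2",(329,200),.007)):print(nm,ray(c,uv,z).round(4))
h=cv2.cvtColor(c[0],cv2.COLOR_RGB2HSV)
red=((h[...,0]<12)|(h[...,0]>170))&(h[...,1]>120)
for v in range(183,250,5):
    u=np.nonzero(red[v,285:335])[0]+285
    print(v,u.min() if len(u) else None,u.max() if len(u) else None)
```

```text
h1 [0.4601 0.4266 0.007 ]
h2 [0.4768 0.4481 0.007 ]
jaw [0.5836 0.357  0.006 ]
b1 [0.4347 0.3498 0.002 ]
b2 [0.4512 0.4714 0.002 ]
b3 [0.6056 0.4587 0.002 ]
L [0.502  0.3944 0.007 ]
Rr [0.5182 0.4291 0.007 ]
L2 [0.4765 0.4135 0.007 ]
R2 [0.4909 0.4442 0.007 ]
183 None None
188 301 327
193 299 327
198 297 327
203 296 327
208 295 327
213 294 327
218 293 326
223 293 325
228 293 323
233 293 321
238 294 319
243 295 317
248 297 314
```

{"name": "move_arm", "arguments": {"rows": [{"tx": -0.75, "ty": -0.08, "tz": 0.5, "rx": 0, "ry": 0, "rz": 0, "jaw": 0}, {"tx": -0.75, "ty": -0.08, "tz": 0.5, "rx": 0, "ry": 0, "rz": 0, "jaw": 0}, {"tx": -0.75, "ty": -0.09, "tz": 0.5, "rx": 0, "ry": 0, "rz": 0, "jaw": 0}, {"tx": 0, "ty": 0, "tz": 1, "rx": 0, "ry": 0, "rz": 1, "jaw": 0}, {"tx": 0, "ty": 0, "tz": 1, "rx": 0, "ry": 0, "rz": 1, "jaw": 0}, {"tx": 0, "ty": 0, "tz": 1, "rx": 0, "ry": 0, "rz": 0, "jaw": 0}, {"tx": 0, "ty": 0, "tz": 1, "rx": 0, "ry": 0, "rz": 0, "jaw": 0}, {"tx": 0, "ty": 0, "tz": 1, "rx": 0, "ry": 0, "rz": 0, "jaw": 0}]}}

```text
t: 2.62
eef_pos: [0.4981, 0.4192, 0.0752]
eef_rot: [0.303, 0.953, 0.0, -0.0]
wrist_force: [0.5, -0.4, -0.1]
grip_width: 0.999
grasp_force: 0.0
```

{"name": "move_arm", "arguments": {"rows": [{"tx": 0, "ty": 0, "tz": 1, "rx": 0, "ry": 0, "rz": 0, "jaw": 0}, {"tx": 0, "ty": 0, "tz": 1, "rx": 0, "ry": 0, "rz": 0, "jaw": 0}, {"tx": 0, "ty": 0, "tz": 0, "rx": 0, "ry": 0, "rz": 0, "jaw": 0}, {"tx": 0, "ty": 0, "tz": 0, "rx": 0, "ry": 0, "rz": 0, "jaw": 0}]}}

```text
t: 2.95
eef_pos: [0.4975, 0.4184, 0.0254]
eef_rot: [0.303, 0.953, -0.001, -0.001]
wrist_force: [-0.3, -0.3, 0.6]
grip_width: 0.998
grasp_force: 0.0
```

Run:
```python
from h import *
st();c=cap("wrist");save(c,"w3.png")
for d in(0,.035,.045):print(proj(c,np.array([.527-.82*d,.399+.572*d,.007])).round(0))
h=cv2.cvtColor(c[0],cv2.COLOR_RGB2HSV)
red=((h[...,0]<12)|(h[...,0]>170))&(h[...,1]>120)
for v in range(190,400,12):
    u=np.nonzero(red[v,200:440])[0]+200
    if len(u): print(v,u.min(),u.max(),proj(c,np.array(ctrl.read_state()["eef_pos"])).round(0))
```

```text
t 2.95 p [0.4975 0.4184 0.0254] x [-0.816  0.578  0.001] y [ 0.578  0.816 -0.003] z [-0.002 -0.002 -1.   ] F [-0.3 -0.3  0.6] w 0.998 g 0.0
[319. 299.]
[319. 241.]
[319. 224.]
190 281 345 [320. 258.]
202 280 347 [320. 258.]
214 278 349 [320. 258.]
226 277 351 [320. 258.]
238 277 351 [320. 258.]
250 277 351 [320. 258.]
262 279 350 [320. 258.]
274 218 348 [320. 258.]
286 206 346 [320. 258.]
298 287 342 [320. 258.]
382 253 430 [320. 258.]
394 247 416 [320. 258.]
```

{"name": "move_arm", "arguments": {"rows": [{"tx": 0, "ty": -0.12, "tz": 0.42, "rx": 0, "ry": 0, "rz": 0, "jaw": 0}, {"tx": 0, "ty": 0, "tz": 0.42, "rx": 0, "ry": 0, "rz": 0, "jaw": 0}, {"tx": 0, "ty": 0, "tz": 0, "rx": 0, "ry": 0, "rz": 0, "jaw": 0.3}, {"tx": 0, "ty": 0, "tz": 0, "rx": 0, "ry": 0, "rz": 0, "jaw": 0.6}, {"tx": 0, "ty": 0, "tz": 0, "rx": 0, "ry": 0, "rz": 0, "jaw": 1}, {"tx": 0, "ty": 0, "tz": 0, "rx": 0, "ry": 0, "rz": 0, "jaw": 1}, {"tx": 0, "ty": 0, "tz": 0, "rx": 0, "ry": 0, "rz": 0, "jaw": 1}, {"tx": 0, "ty": 0, "tz": 0, "rx": 0, "ry": 0, "rz": 0, "jaw": 1}]}}

```text
t: 3.67
eef_pos: [0.4969, 0.4165, 0.0056]
eef_rot: [0.304, 0.953, 0.0, 0.0]
wrist_force: [-0.7, -1.5, -0.0]
grip_width: 0.57
grasp_force: 0.0
```

{"name": "move_arm", "arguments": {"rows": [{"tx": 0, "ty": 0, "tz": 0, "rx": 0, "ry": 0, "rz": 0, "jaw": 1}, {"tx": 0, "ty": 0, "tz": 0, "rx": 0, "ry": 0, "rz": 0, "jaw": 1}]}}

```text
t: 3.83
eef_pos: [0.4968, 0.4164, 0.0054]
eef_rot: [0.304, 0.953, 0.0, 0.0]
wrist_force: [0.1, 0.7, 1.3]
grip_width: 0.432
grasp_force: 30.0
```

{"name": "move_arm", "arguments": {"rows": [{"tx": 0, "ty": 0, "tz": -0.4, "rx": 0, "ry": 0, "rz": 0, "jaw": 1}, {"tx": 0, "ty": 0, "tz": -0.7, "rx": 0, "ry": 0, "rz": 0, "jaw": 1}, {"tx": 0, "ty": 0, "tz": -0.9, "rx": 0, "ry": 0, "rz": 0, "jaw": 1}, {"tx": 0.2, "ty": 0.08, "tz": -0.4, "rx": 0, "ry": 0, "rz": 0, "jaw": 1}, {"tx": 0.58, "ty": 0.2, "tz": 0, "rx": 0, "ry": 0, "rz": 0, "jaw": 1}, {"tx": 0.8, "ty": 0.26, "tz": 0, "rx": 0, "ry": 0, "rz": 0, "jaw": 1}, {"tx": 0.9, "ty": 0.3, "tz": 0, "rx": 0, "ry": 0, "rz": 0, "jaw": 1}, {"tx": 0.9, "ty": 0.3, "tz": 0, "rx": 0, "ry": 0, "rz": 0, "jaw": 1}]}}

```text
t: 4.5
eef_pos: [0.442, 0.4901, 0.0643]
eef_rot: [0.304, 0.953, -0.0, -0.001]
wrist_force: [-0.3, 0.7, -1.7]
grip_width: 0.434
grasp_force: 30.0
```

{"name": "move_arm", "arguments": {"rows": [{"tx": 0.9, "ty": 0.3, "tz": 0, "rx": 0, "ry": 0, "rz": 0, "jaw": 1}, {"tx": 0.9, "ty": 0.3, "tz": 0, "rx": 0, "ry": 0, "rz": 0, "jaw": 1}, {"tx": 0.8, "ty": 0.26, "tz": 0.2, "rx": 0, "ry": 0, "rz": 0, "jaw": 1}, {"tx": 0.6, "ty": 0.2, "tz": 0.5, "rx": 0, "ry": 0, "rz": 0, "jaw": 1}, {"tx": 0.2, "ty": 0.04, "tz": 0.6, "rx": 0, "ry": 0, "rz": 0, "jaw": 1}, {"tx": 0, "ty": 0, "tz": 0.5, "rx": 0, "ry": 0, "rz": 0, "jaw": 1}, {"tx": 0, "ty": 0, "tz": 0.3, "rx": 0, "ry": 0, "rz": 0, "jaw": 1}, {"tx": 0, "ty": 0, "tz": 0, "rx": 0, "ry": 0, "rz": 0, "jaw": 1}]}}

```text
t: 5.17
eef_pos: [0.3913, 0.5567, 0.0094]
eef_rot: [0.305, 0.952, -0.003, 0.0]
wrist_force: [0.4, -0.3, -2.0]
grip_width: 0.436
grasp_force: 30.0
```

Run:
```python
from h import *
st()
```

```text
t 5.17 p [0.3913 0.5567 0.0094] x [-0.814  0.581 -0.002] y [ 0.581  0.814 -0.005] z [-0.002 -0.005 -1.   ] F [ 0.4 -0.3 -2. ] w 0.436 g 29.998772719336557
```

{"name": "move_arm", "arguments": {"rows": [{"tx": 0, "ty": 0, "tz": 0.1, "rx": 0, "ry": 0, "rz": 0, "jaw": 1}, {"tx": 0, "ty": 0, "tz": 0.1, "rx": 0, "ry": 0, "rz": 0, "jaw": 1}, {"tx": 0, "ty": 0, "tz": 0, "rx": 0, "ry": 0, "rz": 0, "jaw": 1}, {"tx": 0, "ty": 0, "tz": 0, "rx": 0, "ry": 0, "rz": 0, "jaw": 0.3}, {"tx": 0, "ty": 0, "tz": 0, "rx": 0, "ry": 0, "rz": 0, "jaw": 0.3}, {"tx": 0, "ty": 0, "tz": 0, "rx": 0, "ry": 0, "rz": 0, "jaw": 0.3}, {"tx": 0, "ty": 0, "tz": 0, "rx": 0, "ry": 0, "rz": 0, "jaw": 0.3}]}}

```text
t: 5.75
eef_pos: [0.3911, 0.5604, 0.0082]
eef_rot: [0.304, 0.953, 0.0, 0.0]
wrist_force: [0.7, 0.2, -0.0]
grip_width: 0.694
grasp_force: 0.0
```

{"name": "move_arm", "arguments": {"rows": [{"tx": 0, "ty": 0, "tz": -0.5, "rx": 0, "ry": 0, "rz": 0, "jaw": 0.3}, {"tx": 0, "ty": 0, "tz": -1, "rx": 0, "ry": 0, "rz": 0, "jaw": 0.3}, {"tx": 0, "ty": 0, "tz": -1, "rx": 0, "ry": 0, "rz": 0, "jaw": 0.3}, {"tx": 0, "ty": 0, "tz": -1, "rx": 0, "ry": 0, "rz": 0, "jaw": 0.3}, {"tx": 0, "ty": 0, "tz": -1, "rx": 0, "ry": 0, "rz": 0, "jaw": 0.3}, {"tx": 0, "ty": 0, "tz": -1, "rx": 0, "ry": 0, "rz": 0, "jaw": 0.3}, {"tx": 0, "ty": 0, "tz": -1, "rx": 0, "ry": 0, "rz": 0, "jaw": 0.3}, {"tx": 0, "ty": 0, "tz": -1, "rx": 0, "ry": 0, "rz": 0, "jaw": 0.3}]}}

```text
t: 6.42
eef_pos: [0.391, 0.5601, 0.1978]
eef_rot: [0.304, 0.953, 0.001, 0.0]
wrist_force: [0.7, 0.7, -0.7]
grip_width: 0.704
grasp_force: 0.0
```

{"name": "move_arm", "arguments": {"rows": [{"tx": 0, "ty": 0, "tz": -1, "rx": 0, "ry": 0, "rz": 0, "jaw": 0.3}, {"tx": 0, "ty": 0, "tz": -1, "rx": 0, "ry": 0, "rz": 0, "jaw": 0.3}, {"tx": 0, "ty": 0, "tz": -0.5, "rx": 0, "ry": 0, "rz": 0, "jaw": 0.3}, {"tx": 0, "ty": 0, "tz": 0, "rx": 0, "ry": 0, "rz": 0, "jaw": 0.3}]}}

```text
t: 6.75
eef_pos: [0.3921, 0.5615, 0.262]
eef_rot: [0.304, 0.953, 0.003, 0.001]
wrist_force: [-0.2, 0.2, -0.3]
grip_width: 0.702
grasp_force: 0.0
```

```bash
python3 t.py w4.png
python3 - <<'E'
from h import *
c=cap("scene")
cv2.imwrite("pics/s4.png",cv2.resize(c[0][100:220,130:330,::-1],None,fx=4,fy=4,interpolation=cv2.INTER_CUBIC))
E
```

```text
t 6.75 p [0.3921 0.5615 0.262 ] x [-0.815  0.579  0.   ] y [0.579 0.815 0.007] z [ 0.003  0.006 -1.   ] F [-0.2  0.2 -0.3] w 0.702 g 0.0
brass [276. 306.]
han [274. 292.]
```

View pics/s4.png

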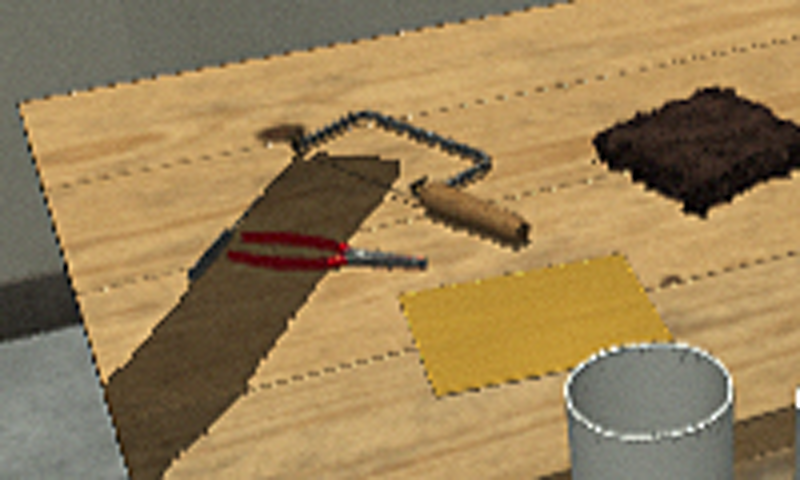

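The pliers now lie on the bench, clear of the brass: jaw tip at crop (425,265), brass left corner at (402,296). Next I turn the wrist and go over the board.

{"name": "move_arm", "arguments": {"rows": [{"tx": 0, "ty": 0, "tz": 0, "rx": 0, "ry": 0, "rz": -0.96, "jaw": 0.3}, {"tx": 0, "ty": 0, "tz": 0, "rx": 0, "ry": 0, "rz": -0.96, "jaw": 0.3}, {"tx": 0, "ty": 0, "tz": 0, "rx": 0, "ry": 0, "rz": -0.96, "jaw": 0.3}, {"tx": 0, "ty": 0, "tz": 0, "rx": 0, "ry": 0, "rz": -0.96, "jaw": 0.3}, {"tx": 0, "ty": 0, "tz": 0, "rx": 0, "ry": 0, "rz": -0.96, "jaw": 0.3}, {"tx": 0, "ty": 0, "tz": 0, "rx": 0, "ry": 0, "rz": -0.96, "jaw": 0.3}, {"tx": 0, "ty": 0, "tz": 0, "rx": 0, "ry": 0, "rz": -0.96, "jaw": 0.3}, {"tx": -0.5, "ty": -0.96, "tz": 0, "rx": 0, "ry": 0, "rz": 0, "jaw": 0.3}]}}

```text
t: 7.52
eef_pos: [0.3975, 0.5395, 0.2547]
eef_rot: [0.01, 1.0, 0.0, -0.003]
wrist_force: [-1.1, -0.1, 1.0]
grip_width: 0.703
grasp_force: 0.0
```

{"name": "move_arm", "arguments": {"rows": [{"tx": -0.5, "ty": -0.96, "tz": 0, "rx": 0, "ry": 0, "rz": 0, "jaw": 0.3}, {"tx": -0.5, "ty": -0.96, "tz": 0, "rx": 0, "ry": 0, "rz": 0, "jaw": 0.3}, {"tx": -0.5, "ty": -0.96, "tz": 0, "rx": 0, "ry": 0, "rz": 0, "jaw": 0.3}, {"tx": -0.5, "ty": -0.96, "tz": 0, "rx": 0, "ry": 0, "rz": 0, "jaw": 0.3}, {"tx": -0.5, "ty": -0.96, "tz": 0, "rx": 0, "ry": 0, "rz": 0, "jaw": 0.3}, {"tx": -0.5, "ty": -0.96, "tz": 0, "rx": 0, "ry": 0, "rz": 0, "jaw": 0.3}, {"tx": -0.5, "ty": -0.96, "tz": 0, "rx": 0, "ry": 0, "rz": 0, "jaw": 0.3}, {"tx": -0.5, "ty": -0.96, "tz": 0, "rx": 0, "ry": 0, "rz": 0, "jaw": 0.3}]}}

```text
t: 8.18
eef_pos: [0.496, 0.3388, 0.2555]
eef_rot: [0.016, 1.0, -0.001, -0.001]
wrist_force: [-0.4, 1.2, -0.1]
grip_width: 0.697
grasp_force: 0.0
```

{"name": "move_arm", "arguments": {"rows": [{"tx": -0.5, "ty": -0.96, "tz": 0, "rx": 0, "ry": 0, "rz": 0, "jaw": 0.3}, {"tx": -0.5, "ty": -0.96, "tz": 0, "rx": 0, "ry": 0, "rz": 0, "jaw": 0.3}, {"tx": -0.5, "ty": -0.96, "tz": 0, "rx": 0, "ry": 0, "rz": 0, "jaw": 0.3}, {"tx": -0.5, "ty": -0.96, "tz": 0, "rx": 0, "ry": 0, "rz": 0, "jaw": 0.3}, {"tx": -0.5, "ty": -0.96, "tz": 0, "rx": 0, "ry": 0, "rz": 0, "jaw": 0.3}, {"tx": -0.5, "ty": -0.96, "tz": 0, "rx": 0, "ry": 0, "rz": 0, "jaw": 0.3}, {"tx": -0.5, "ty": -0.96, "tz": 0, "rx": 0, "ry": 0, "rz": 0, "jaw": 0.3}, {"tx": -0.5, "ty": -0.96, "tz": 0, "rx": 0, "ry": 0, "rz": 0, "jaw": 0.3}]}}

```text
t: 8.85
eef_pos: [0.5897, 0.1441, 0.2555]
eef_rot: [0.016, 1.0, -0.001, -0.002]
wrist_force: [0.3, 0.9, -0.2]
grip_width: 0.7
grasp_force: 0.0
```

{"name": "move_arm", "arguments": {"rows": [{"tx": -0.5, "ty": -0.96, "tz": 0, "rx": 0, "ry": 0, "rz": 0, "jaw": 0.3}, {"tx": -0.5, "ty": -0.96, "tz": 0, "rx": 0, "ry": 0, "rz": 0, "jaw": 0.3}, {"tx": -0.5, "ty": -0.96, "tz": 0, "rx": 0, "ry": 0, "rz": 0, "jaw": 0.3}, {"tx": -0.5, "ty": -0.96, "tz": 0, "rx": 0, "ry": 0, "rz": 0, "jaw": 0.3}, {"tx": -0.5, "ty": -0.96, "tz": 0, "rx": 0, "ry": 0, "rz": 0, "jaw": 0.3}, {"tx": -0.5, "ty": -0.96, "tz": 0, "rx": 0, "ry": 0, "rz": 0, "jaw": 0.3}, {"tx": -0.5, "ty": -0.96, "tz": 0, "rx": 0, "ry": 0, "rz": 0, "jaw": 0.3}, {"tx": -0.5, "ty": -0.96, "tz": 0, "rx": 0, "ry": 0, "rz": 0, "jaw": 0.3}]}}

```text
t: 9.52
eef_pos: [0.6837, -0.0505, 0.2552]
eef_rot: [0.016, 1.0, 0.0, -0.002]
wrist_force: [0.9, 1.0, -0.2]
grip_width: 0.706
grasp_force: 0.0
```

{"name": "move_arm", "arguments": {"rows": [{"tx": 0, "ty": 0, "tz": 0, "rx": 0, "ry": 0, "rz": 0, "jaw": 0.3}, {"tx": 0, "ty": 0, "tz": 0, "rx": 0, "ry": 0, "rz": 0, "jaw": 0.3}]}}

```text
t: 9.68
eef_pos: [0.6835, -0.0514, 0.2552]
eef_rot: [0.017, 1.0, -0.0, -0.002]
wrist_force: [-0.7, 0.1, -0.1]
grip_width: 0.7
grasp_force: 0.0
```

Run:
```python
from h import *
st();c=cap("wrist");save(c,"w5.png")
h=cv2.cvtColor(c[0],cv2.COLOR_RGB2HSV)
# board mask (dark reddish brown), wood grip
br=((h[...,0]<14)|(h[...,0]>170))&(h[...,1]>110)&(h[...,2]<140)
cv2.imwrite("pics/m5.png",br.astype(np.uint8)*255)
for nm,p in(("grip",(.68,-.053,.024)),):print(nm,proj(c,p).round(0))
```

```text
t 9.68 p [ 0.6835 -0.0514  0.2552] x [-0.999  0.035  0.004] y [ 0.035  0.999 -0.001] z [-0.004 -0.001 -1.   ] F [-0.7  0.1 -0.1] w 0.7 g 0.0
grip [317. 165.]
```

View pics/w5.png

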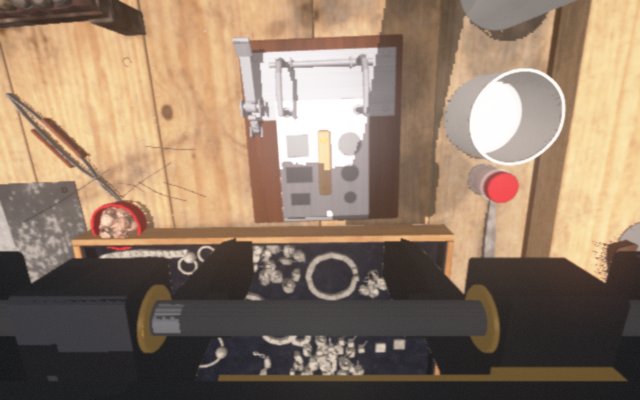

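The wrist view shows the board with corners at (402,36), (399,219) and (255,222). The lever tip is near (242,45), its pivot near (255,115), and the grip bar runs from (325,131) to (325,195). I'm measuring these points next.

Run:
```python
from h import *
c=cap("wrist")
for nm,uv,z in(("bTR",(402,36),.006),("bBR",(399,219),.006),("bBL",(255,222),.006),("tipL",(234,42),.055),("tipR",(250,42),.055),("tipbottom",(242,50),.051),("post+",(364,111),.05),("post-",(291,113),.05),("tplBL",(283,219),.012),("tplBR",(369,218),.012)):print(nm,ray(c,uv,z).round(4))
h=cv2.cvtColor(c[0],cv2.COLOR_RGB2HSV)
w=(h[...,0]>8)&(h[...,0]<28)&(h[...,1]>90)
w[:125]=0;w[202:]=0;w[:,:310]=0;w[:,340:]=0
n,l,s,ce=cv2.connectedComponentsWithStats(w.astype(np.uint8));k=1+np.argmax(s[1:,4]);print(s[k])
v,u=np.nonzero(l==k);P=np.array([ray(c,p,.036)[:2] for p in zip(u,v)])
print(cv2.minAreaRect((P*1000).astype(np.float32)),P.mean(0))
im=cv2.resize(c[0][25:235,215:415,::-1],None,fx=2.85,fy=2.85,interpolation=cv2.INTER_CUBIC);cv2.imwrite("pics/w5b.png",im)
# board model prediction
bx=np.array(ray(c,(402,36),.006));by=np.array(ray(c,(399,219),.006));X=(by-bx)/np.linalg.norm(by-bx);print("X",X,np.linalg.norm(by-bx))
```

```text
bTR [0.5459 0.0456 0.006 ]
bBR [0.7545 0.0496 0.006 ]
bBL [ 0.7528 -0.1301  0.006 ]
tipL [ 0.5546 -0.1249  0.055 ]
tipR [ 0.5551 -0.1098  0.055 ]
tipbottom [ 0.5612 -0.1188  0.051 ]
post+ [ 6.219e-01 -6.000e-04  5.000e-02]
post- [ 0.6215 -0.0747  0.05  ]
tplBL [ 0.7479 -0.0942  0.012 ]
tplBR [0.7499 0.0113 0.012 ]
[320 184   6   7  34]
((703.2048950195312, -44.78263854980469), (5.6152472496032715, 6.92067289352417), 88.31299591064453) [ 0.70296577 -0.04471496]
X [0.99981808 0.01907361 0.        ] 0.20860949901351042
```

View pics/w5b.png

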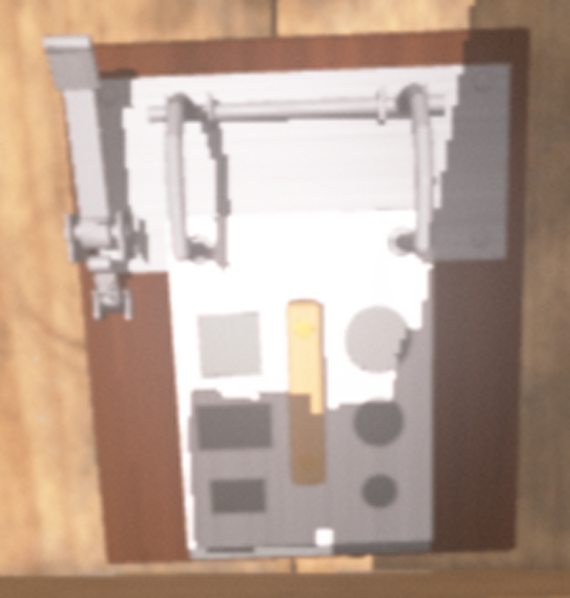

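The crop shows the lever tip at crop (68,48), its pivot at about (98,235), the shaft from (150,112) to (440,103), and the bar from (306,303) to (307,482).

Run:
```python
from h import *
c=cap("wrist")
f=lambda x,y:(215+x/2.85,25+y/2.85)
def seg(n,a,b,z):
    p,q=ray(c,f(*a),z),ray(c,f(*b),z);d=q-p;print(n,p[:2].round(4),q[:2].round(4),"mid",((p+q)/2)[:2].round(4),"len",np.linalg.norm(d).round(4),"ang",np.degrees(np.arctan2(d[1],d[0])).round(2))
seg("shaft",(150,112),(440,103),.014)
seg("bar",(306,303),(307,482),.036)
seg("barL",(288,305),(290,478),.036);seg("barR",(324,305),(326,478),.036)
seg("brdR",(528,28),(514,548),.006)
seg("brdB",(107,562),(514,548),.006)
seg("brdL",(84,300),(107,562),.006)
seg("tip",(46,40),(90,38),.058)
seg("tiplow",(50,85),(98,90),.045)
seg("pivot",(70,235),(135,238),.03)
seg("arm",(80,100),(93,215),.045)
seg("post",(195,245),(402,240),.03)
```

```text
shaft [ 0.571 -0.099] [0.5711 0.0108] mid [ 0.571  -0.0441] len 0.1097 ang 89.97
bar [ 0.6421 -0.042 ] [ 0.7118 -0.0434] mid [ 0.677  -0.0427] len 0.0697 ang -1.16
barL [ 0.6427 -0.0488] [ 0.71   -0.0501] mid [ 0.6763 -0.0495] len 0.0673 ang -1.1
barR [ 0.6431 -0.0353] [ 0.7104 -0.0359] mid [ 0.6767 -0.0356] len 0.0674 ang -0.51
brdR [0.5447 0.0449] [0.7524 0.0465] mid [0.6486 0.0457] len 0.2077 ang 0.45
brdB [ 0.7536 -0.1319] [0.7524 0.0465] mid [ 0.753  -0.0427] len 0.1784 ang 90.37
brdL [ 0.6406 -0.1319] [ 0.7536 -0.1319] mid [ 0.6971 -0.1319] len 0.113 ang 0.01
tip [ 0.5528 -0.1257] [ 0.5526 -0.1112] mid [ 0.5527 -0.1184] len 0.0145 ang 90.69
tiplow [ 0.5647 -0.1287] [ 0.5668 -0.1123] mid [ 0.5658 -0.1205] len 0.0166 ang 82.77
pivot [ 0.6149 -0.1298] [ 0.6167 -0.1055] mid [ 0.6158 -0.1177] len 0.0244 ang 85.75
arm [ 0.5698 -0.1188] [ 0.6082 -0.1176] mid [ 0.589  -0.1182] len 0.0384 ang 1.79
post [ 0.6199 -0.0831] [ 0.6204 -0.0053] mid [ 0.6201 -0.0442] len 0.0779 ang 89.65
```

Board centre is about (0.6485, -0.0435) with no turn, so the lever tip is near (0.5515, -0.119, 0.051). I'll go above it with the jaws partly closed.

{"name": "move_arm", "arguments": {"rows": [{"tx": 0, "ty": 0, "tz": 0, "rx": 0, "ry": 0, "rz": -0.4, "jaw": 0.7}, {"tx": 0.87, "ty": -0.45, "tz": 0, "rx": 0, "ry": 0, "rz": 0, "jaw": 0.7}, {"tx": 0.87, "ty": -0.45, "tz": 0, "rx": 0, "ry": 0, "rz": 0, "jaw": 0.7}, {"tx": 0.87, "ty": -0.45, "tz": 0, "rx": 0, "ry": 0, "rz": 0, "jaw": 0.7}, {"tx": 0.87, "ty": -0.45, "tz": 0.2, "rx": 0, "ry": 0, "rz": 0, "jaw": 0.7}, {"tx": 0.87, "ty": -0.45, "tz": 0.5, "rx": 0, "ry": 0, "rz": 0, "jaw": 0.7}, {"tx": 0.87, "ty": -0.45, "tz": 0.8, "rx": 0, "ry": 0, "rz": 0, "jaw": 0.7}, {"tx": 0, "ty": 0, "tz": 1, "rx": 0, "ry": 0, "rz": 0, "jaw": 0.7}]}}

```text
t: 10.5
eef_pos: [0.5509, -0.1192, 0.1958]
eef_rot: [-0.001, 1.0, -0.0, 0.0]
wrist_force: [0.8, -1.0, -0.3]
grip_width: 0.302
grasp_force: 0.0
```

{"name": "move_arm", "arguments": {"rows": [{"tx": 0, "ty": 0, "tz": 1, "rx": 0, "ry": 0, "rz": 0, "jaw": 0.7}, {"tx": 0, "ty": 0, "tz": 1, "rx": 0, "ry": 0, "rz": 0, "jaw": 0.7}, {"tx": 0, "ty": 0, "tz": 1, "rx": 0, "ry": 0, "rz": 0, "jaw": 0.7}, {"tx": 0, "ty": 0, "tz": 0.6, "rx": 0, "ry": 0, "rz": 0, "jaw": 0.7}, {"tx": 0, "ty": 0, "tz": 0, "rx": 0, "ry": 0, "rz": 0, "jaw": 0.7}, {"tx": 0, "ty": 0, "tz": 0, "rx": 0, "ry": 0, "rz": 0, "jaw": 0.7}]}}

```text
t: 11.0
eef_pos: [0.5537, -0.116, 0.1049]
eef_rot: [-0.003, 1.0, 0.0, -0.001]
wrist_force: [0.7, 0.8, -0.2]
grip_width: 0.301
grasp_force: 0.0
```

Run:
```python
from h import *
st();c=cap("wrist")
for z in(.051,.056):print(proj(c,(.5515,-.119,z)).round(0))
print("tcp",proj(c,np.array(ctrl.read_state()["eef_pos"])).round(0))
im=cv2.resize(c[0][150:350,200:440,::-1],None,fx=3.3,fy=3,interpolation=cv2.INTER_CUBIC);
s=cap("scene");im2=cv2.resize(s[0][225:325,330:450,::-1],None,fx=3.3,fy=3,interpolation=cv2.INTER_CUBIC)
o=np.zeros((600,800,3),np.uint8);o[:,:792]=im;o[300:600,400:796]=im2[:300,:396];cv2.imwrite("pics/w6.png",o)
```

```text
t 11.0 p [ 0.5537 -0.116   0.1049] x [-1.    -0.005  0.002] y [-0.005  1.     0.001] z [-0.002  0.001 -1.   ] F [ 0.7  0.8 -0.2] w 0.301 g 0.0
[313. 215.]
[313. 218.]
tcp [317. 259.]
```

View pics/w6.png

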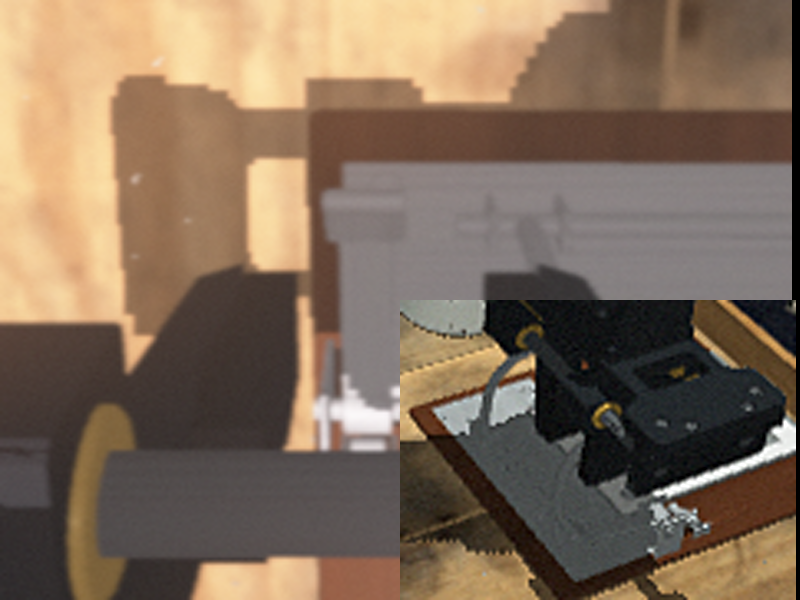

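The tip shows at crop (322–405, 190–240), which is full-image u ≈ 310, so it is at y ≈ -0.121. I'll shift the tool slightly, go down and close on it.

{"name": "move_arm", "arguments": {"rows": [{"tx": 0.05, "ty": -0.18, "tz": 0.4, "rx": 0, "ry": 0, "rz": 0, "jaw": 0.7}, {"tx": 0, "ty": 0, "tz": 0.6, "rx": 0, "ry": 0, "rz": 0, "jaw": 0.7}, {"tx": 0, "ty": 0, "tz": 0.6, "rx": 0, "ry": 0, "rz": 0, "jaw": 0.7}, {"tx": 0, "ty": 0, "tz": 0.6, "rx": 0, "ry": 0, "rz": 0, "jaw": 0.7}, {"tx": 0, "ty": 0, "tz": 0.5, "rx": 0, "ry": 0, "rz": 0, "jaw": 0.7}, {"tx": 0, "ty": 0, "tz": 0.18, "rx": 0, "ry": 0, "rz": 0, "jaw": 0.7}, {"tx": 0, "ty": 0, "tz": 0, "rx": 0, "ry": 0, "rz": 0, "jaw": 0.7}, {"tx": 0, "ty": 0, "tz": 0, "rx": 0, "ry": 0, "rz": 0, "jaw": 0.7}]}}

```text
t: 11.77
eef_pos: [0.5532, -0.122, 0.0335]
eef_rot: [-0.002, 1.0, -0.0, 0.0]
wrist_force: [0.8, -0.5, 0.7]
grip_width: 0.298
grasp_force: 0.0
```

{"name": "move_arm", "arguments": {"rows": [{"tx": 0, "ty": 0, "tz": 0, "rx": 0, "ry": 0, "rz": 0, "jaw": 1}, {"tx": 0, "ty": 0, "tz": 0, "rx": 0, "ry": 0, "rz": 0, "jaw": 1}, {"tx": 0, "ty": 0, "tz": 0, "rx": 0, "ry": 0, "rz": 0, "jaw": 1}, {"tx": 0, "ty": 0, "tz": 0, "rx": 0, "ry": 0, "rz": 0, "jaw": 1}]}}

```text
t: 12.1
eef_pos: [0.5536, -0.1212, 0.034]
eef_rot: [-0.002, 1.0, 0.0, 0.001]
wrist_force: [-0.5, 1.9, 4.6]
grip_width: 0.17
grasp_force: 30.0
```

The jaws hold the tip at 15 mm. Now I follow the lever's arc up.

{"name": "move_arm", "arguments": {"rows": [{"tx": -0.09, "ty": 0, "tz": -0.21, "rx": 0, "ry": 0, "rz": 0, "jaw": 1}, {"tx": -0.09, "ty": 0, "tz": -0.2, "rx": 0, "ry": 0, "rz": 0, "jaw": 1}, {"tx": -0.13, "ty": 0, "tz": -0.19, "rx": 0, "ry": 0, "rz": 0, "jaw": 1}, {"tx": -0.13, "ty": 0, "tz": -0.18, "rx": 0, "ry": 0, "rz": 0, "jaw": 1}, {"tx": -0.16, "ty": 0, "tz": -0.16, "rx": 0, "ry": 0, "rz": 0, "jaw": 1}, {"tx": -0.16, "ty": 0, "tz": -0.16, "rx": 0, "ry": 0, "rz": 0, "jaw": 1}, {"tx": -0.18, "ty": 0, "tz": -0.13, "rx": 0, "ry": 0, "rz": 0, "jaw": 1}, {"tx": -0.18, "ty": 0, "tz": -0.13, "rx": 0, "ry": 0, "rz": 0, "jaw": 1}]}}

```text
t: 12.77
eef_pos: [0.578, -0.1212, 0.0675]
eef_rot: [-0.002, 1.0, 0.001, -0.003]
wrist_force: [-7.5, 4.7, 5.1]
grip_width: 0.167
grasp_force: 30.0
```

{"name": "move_arm", "arguments": {"rows": [{"tx": -0.2, "ty": 0, "tz": -0.1, "rx": 0, "ry": 0, "rz": 0, "jaw": 1}, {"tx": -0.2, "ty": 0, "tz": -0.1, "rx": 0, "ry": 0, "rz": 0, "jaw": 1}, {"tx": 0, "ty": 0, "tz": 0, "rx": 0, "ry": 0, "rz": 0, "jaw": 1}, {"tx": 0, "ty": 0, "tz": 0, "rx": 0, "ry": 0, "rz": 0, "jaw": 1}]}}

```text
t: 13.1
eef_pos: [0.5943, -0.1212, 0.0752]
eef_rot: [-0.002, 1.0, 0.0, 0.003]
wrist_force: [0.5, 3.9, 7.8]
grip_width: 0.168
grasp_force: 30.0
```

Run:
```python
from h import *
st()
```

```text
t 13.1 p [ 0.5943 -0.1212  0.0752] x [-1.    -0.004 -0.006] y [-0.004  1.     0.   ] z [ 0.006  0.    -1.   ] F [0.5 3.9 7.8] w 0.168 g 30.00114138732897
```

{"name": "move_arm", "arguments": {"rows": [{"tx": 0, "ty": 0, "tz": 0, "rx": 0, "ry": 0, "rz": 0, "jaw": 0.74}, {"tx": 0, "ty": 0, "tz": 0, "rx": 0, "ry": 0, "rz": 0, "jaw": 0.74}, {"tx": 0, "ty": 0, "tz": 0, "rx": 0, "ry": 0, "rz": 0, "jaw": 0.74}, {"tx": 0, "ty": 0, "tz": -0.5, "rx": 0, "ry": 0, "rz": 0, "jaw": 0.74}, {"tx": 0, "ty": 0, "tz": -1, "rx": 0, "ry": 0, "rz": 0, "jaw": 0.74}, {"tx": 0, "ty": 0, "tz": -1, "rx": 0, "ry": 0, "rz": 0, "jaw": 0.74}, {"tx": 0, "ty": 0, "tz": -1, "rx": 0, "ry": 0, "rz": 0, "jaw": 0.74}, {"tx": 0, "ty": 0, "tz": -1, "rx": 0, "ry": 0, "rz": 0, "jaw": 0.4}]}}

```text
t: 13.77
eef_pos: [0.5908, -0.1223, 0.1869]
eef_rot: [-0.001, 1.0, -0.0, 0.0]
wrist_force: [0.6, 0.6, -0.4]
grip_width: 0.316
grasp_force: 0.0
```

{"name": "move_arm", "arguments": {"rows": [{"tx": -0.8, "ty": 0.75, "tz": -0.5, "rx": 0, "ry": 0, "rz": 0, "jaw": 0.4}, {"tx": -0.8, "ty": 0.75, "tz": 0, "rx": 0, "ry": 0, "rz": 0, "jaw": 0.4}, {"tx": -0.8, "ty": 0.75, "tz": 0, "rx": 0, "ry": 0, "rz": 0, "jaw": 0.4}, {"tx": -0.8, "ty": 0.75, "tz": 0, "rx": 0, "ry": 0, "rz": 0, "jaw": 0.4}, {"tx": -0.2, "ty": 0, "tz": 0, "rx": 0, "ry": 0, "rz": 0, "jaw": 0.4}, {"tx": 0, "ty": 0, "tz": 0, "rx": 0, "ry": 0, "rz": 0, "jaw": 0.4}]}}

```text
t: 14.27
eef_pos: [0.6769, -0.0451, 0.1978]
eef_rot: [-0.003, 1.0, 0.0, 0.001]
wrist_force: [-1.3, -0.0, -0.5]
grip_width: 0.596
grasp_force: 0.0
```

Run:
```python
from h import *
st();c=cap("wrist")
print("bar pred",proj(c,(.677,-.043,.036)).round(0))
o=np.zeros((400,800,3),np.uint8);o[:,:640]=c[0][:,:,::-1];s=cap("scene");o[:200,600:800]=0
im=cv2.resize(s[0][225:335,330:480,::-1],None,fx=2.6,fy=2.6,interpolation=cv2.INTER_CUBIC)
O=np.zeros((570,640,3),np.uint8);O[:300]=c[0][:300,:,::-1];O[300:570,:390]=im[:270];cv2.imwrite("pics/w7.png",O)
```

```text
t 14.27 p [ 0.6769 -0.0451  0.1978] x [-1.    -0.006 -0.001] y [-0.006  1.     0.   ] z [ 0.001  0.    -1.   ] F [-1.3 -0.  -0.5] w 0.596 g 0.0
bar pred [320. 181.]
```

View pics/w7.png

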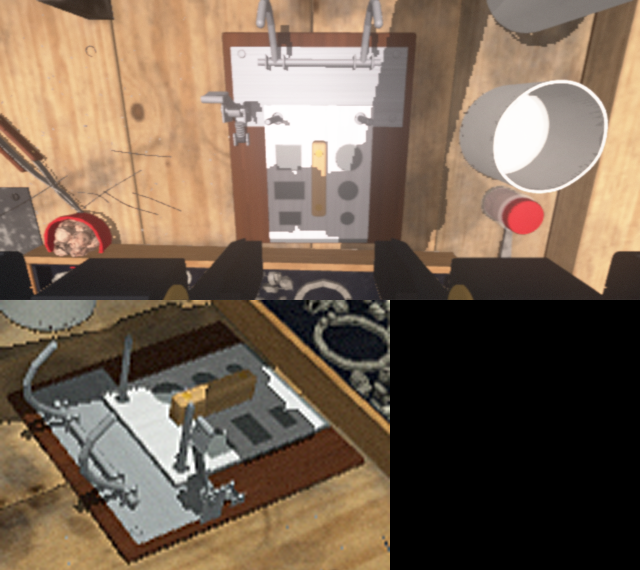

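The rings are open and leaning to -x, with the lever up at (228,100). The bar spans rows 141–217 and columns 313–326, as predicted. I'm going down onto the grip bar.

{"name": "move_arm", "arguments": {"rows": [{"tx": -0.04, "ty": 0.08, "tz": 0.8, "rx": 0, "ry": 0, "rz": 0, "jaw": 0.4}, {"tx": 0, "ty": 0, "tz": 1, "rx": 0, "ry": 0, "rz": 0, "jaw": 0.4}, {"tx": 0, "ty": 0, "tz": 1, "rx": 0, "ry": 0, "rz": 0, "jaw": 0.4}, {"tx": 0, "ty": 0, "tz": 1, "rx": 0, "ry": 0, "rz": 0, "jaw": 0.4}, {"tx": 0, "ty": 0, "tz": 1, "rx": 0, "ry": 0, "rz": 0, "jaw": 0.4}, {"tx": 0, "ty": 0, "tz": 0.8, "rx": 0, "ry": 0, "rz": 0, "jaw": 0.4}, {"tx": 0, "ty": 0, "tz": 0.6, "rx": 0, "ry": 0, "rz": 0, "jaw": 0.4}, {"tx": 0, "ty": 0, "tz": 0.5, "rx": 0, "ry": 0, "rz": 0, "jaw": 0.4}]}}

```text
t: 15.03
eef_pos: [0.6756, -0.046, 0.0288]
eef_rot: [-0.001, 1.0, -0.0, -0.001]
wrist_force: [-0.5, -0.7, -0.0]
grip_width: 0.602
grasp_force: 0.0
```

{"name": "move_arm", "arguments": {"rows": [{"tx": 0, "ty": 0, "tz": 0.3, "rx": 0, "ry": 0, "rz": 0, "jaw": 0.4}, {"tx": 0, "ty": 0, "tz": 0.2, "rx": 0, "ry": 0, "rz": 0, "jaw": 0.4}, {"tx": 0, "ty": 0, "tz": 0, "rx": 0, "ry": 0, "rz": 0, "jaw": 0.4}, {"tx": 0, "ty": 0, "tz": 0, "rx": 0, "ry": 0, "rz": 0, "jaw": 0.4}]}}

```text
t: 15.37
eef_pos: [0.6772, -0.0446, 0.0179]
eef_rot: [-0.002, 1.0, -0.0, 0.001]
wrist_force: [0.6, -0.1, -0.4]
grip_width: 0.597
grasp_force: 0.0
```

Run:
```python
from h import *
st()
```

```text
t 15.37 p [ 0.6772 -0.0446  0.0179] x [-1.    -0.003 -0.001] y [-0.003  1.    -0.   ] z [ 0.001 -0.    -1.   ] F [ 0.6 -0.1 -0.4] w 0.597 g 0.0
```

{"name": "move_arm", "arguments": {"rows": [{"tx": 0, "ty": 0.03, "tz": 0.06, "rx": 0, "ry": 0, "rz": 0, "jaw": 0.4}, {"tx": 0, "ty": 0, "tz": 0, "rx": 0, "ry": 0, "rz": 0, "jaw": 0.7}, {"tx": 0, "ty": 0, "tz": 0, "rx": 0, "ry": 0, "rz": 0, "jaw": 0.75}, {"tx": 0, "ty": 0, "tz": 0, "rx": 0, "ry": 0, "rz": 0, "jaw": 0.8}, {"tx": 0, "ty": 0, "tz": 0, "rx": 0, "ry": 0, "rz": 0, "jaw": 1}, {"tx": 0, "ty": 0, "tz": 0, "rx": 0, "ry": 0, "rz": 0, "jaw": 1}, {"tx": 0, "ty": 0, "tz": 0, "rx": 0, "ry": 0, "rz": 0, "jaw": 1}, {"tx": 0, "ty": 0, "tz": 0, "rx": 0, "ry": 0, "rz": 0, "jaw": 1}]}}

```text
t: 16.03
eef_pos: [0.6768, -0.0437, 0.0158]
eef_rot: [-0.002, 1.0, -0.0, 0.0]
wrist_force: [-0.3, 0.1, -0.1]
grip_width: 0.16
grasp_force: 30.0
```

Run:
```python
from h import *
st()
```

```text
t 16.03 p [ 0.6768 -0.0437  0.0158] x [-1.    -0.003 -0.   ] y [-0.003  1.    -0.   ] z [ 0. -0. -1.] F [-0.3  0.1 -0.1] w 0.16 g 29.999927608296275
```

{"name": "move_arm", "arguments": {"rows": [{"tx": 0, "ty": 0, "tz": -0.2, "rx": 0, "ry": 0, "rz": 0, "jaw": 1}, {"tx": 0, "ty": 0, "tz": -0.3, "rx": 0, "ry": 0, "rz": 0, "jaw": 1}, {"tx": 0, "ty": 0, "tz": -0.3, "rx": 0, "ry": 0, "rz": 0, "jaw": 1}, {"tx": 0, "ty": 0, "tz": -0.3, "rx": 0, "ry": 0, "rz": 0, "jaw": 1}, {"tx": 0, "ty": 0, "tz": -0.3, "rx": 0, "ry": 0, "rz": 0, "jaw": 1}, {"tx": 0, "ty": 0, "tz": -0.3, "rx": 0, "ry": 0, "rz": 0, "jaw": 1}]}}

```text
t: 16.53
eef_pos: [0.6769, -0.0437, 0.0594]
eef_rot: [-0.002, 1.0, -0.0, 0.0]
wrist_force: [-0.6, 0.4, -1.5]
grip_width: 0.159
grasp_force: 30.0
```

{"name": "move_arm", "arguments": {"rows": [{"tx": 0, "ty": 0, "tz": -0.3, "rx": 0, "ry": 0, "rz": 0, "jaw": 1}, {"tx": 0, "ty": 0, "tz": -0.3, "rx": 0, "ry": 0, "rz": 0, "jaw": 1}, {"tx": 0, "ty": 0, "tz": -0.4, "rx": 0, "ry": 0, "rz": 0, "jaw": 1}, {"tx": 0, "ty": 0, "tz": -0.5, "rx": 0, "ry": 0, "rz": 0, "jaw": 1}, {"tx": 0, "ty": 0, "tz": -0.5, "rx": 0, "ry": 0, "rz": 0, "jaw": 1}, {"tx": 0, "ty": 0, "tz": -0.6, "rx": 0, "ry": 0, "rz": 0, "jaw": 1}, {"tx": 0, "ty": 0, "tz": -0.6, "rx": 0, "ry": 0, "rz": 0, "jaw": 1}, {"tx": 0, "ty": 0, "tz": -0.6, "rx": 0, "ry": 0, "rz": 0, "jaw": 1}]}}

```text
t: 17.2
eef_pos: [0.6768, -0.0437, 0.155]
eef_rot: [-0.002, 1.0, 0.0, 0.0]
wrist_force: [-0.0, -0.1, -1.7]
grip_width: 0.155
grasp_force: 30.0
```

{"name": "move_arm", "arguments": {"rows": [{"tx": 0, "ty": 0, "tz": -0.7, "rx": 0, "ry": 0, "rz": 0, "jaw": 1}, {"tx": 0, "ty": 0, "tz": -0.7, "rx": 0, "ry": 0, "rz": 0, "jaw": 1}, {"tx": 0, "ty": 0, "tz": -0.7, "rx": 0, "ry": 0, "rz": 0, "jaw": 1}, {"tx": 0, "ty": 0, "tz": -0.4, "rx": 0, "ry": 0, "rz": 0, "jaw": 1}, {"tx": 0, "ty": 0, "tz": 0, "rx": 0, "ry": 0, "rz": 0, "jaw": 1}, {"tx": 0, "ty": 0, "tz": 0, "rx": 0, "ry": 0, "rz": 0, "jaw": 1}]}}

```text
t: 17.7
eef_pos: [0.6768, -0.0436, 0.2162]
eef_rot: [-0.002, 1.0, 0.0, 0.0]
wrist_force: [-0.8, -0.2, -1.3]
grip_width: 0.157
grasp_force: 30.0
```

Run:
```python
from h import *
st()
# lower plate still in board? template in hand: white/grey masks
c=cap("scene");save(c,"s8.png")
c=cap("side");g=c[0].astype(int)
c=cap("wrist");save(c,"w8.png")
# template corner positions predicted under grasp
s=ctrl.read_state();p=np.array(s["eef_pos"])
for dx in(-.068,.068):
  for dy in(-.052,.052): print(proj(c,p+[dx,dy,-.0068+.003]).round(0))
```

```text
t 17.7 p [ 0.6768 -0.0436  0.2162] x [-1.    -0.003 -0.001] y [-0.003  1.     0.   ] z [ 0.001  0.    -1.   ] F [-0.8 -0.2 -1.3] w 0.157 g 30.00004450790584
[199. 107.]
[439. 108.]
[222. 367.]
[413. 368.]
```

Run:
```python
from h import *
c=cap("wrist");s=ctrl.read_state();p=np.array(s["eef_pos"]);zt=p[2]-.0038
g=cv2.GaussianBlur(cv2.cvtColor(c[0],cv2.COLOR_RGB2GRAY),(3,3),0).astype(float)
gy=np.abs(cv2.Sobel(g,cv2.CV_64F,0,1));gx=np.abs(cv2.Sobel(g,cv2.CV_64F,1,0))
def fit(P,n):
    P=np.array(P);vx,vy,x,y=cv2.fitLine(P.astype(np.float32),cv2.DIST_HUBER,0,.001,.001).ravel()
    print(n,"mean-tcp",(np.median(P,0)-p[:2]).round(4),"ang",np.degrees(np.arctan2(vy,vx)).round(2))
cols=range(212,430,6);top=[(u,90+int(np.argmax(gy[90:126,u]))) for u in cols];print(top[::4])
fit([ray(c,q,zt)[:2] for q in top],"top")
rows=range(125,225,5)
L=[(185+int(np.argmax(gx[v,185:230])),v) for v in rows];Rr=[(408+int(np.argmax(gx[v,408:455])),v) for v in rows]
print(L[::4],Rr[::4]);fit([ray(c,q,zt)[:2] for q in L],"L");fit([ray(c,q,zt)[:2] for q in Rr],"R")
```

```text
[(212, 108), (236, 108), (260, 108), (284, 109), (308, 109), (332, 109), (356, 109), (380, 108), (404, 108), (428, 108)]
top mean-tcp [-0.0679  0.0004] ang -89.7
[(198, 125), (200, 145), (202, 165), (204, 185), (206, 205)] [(454, 125), (446, 145), (442, 165), (443, 185), (441, 205)]
L mean-tcp [-0.0395 -0.0527] ang 0.82
R mean-tcp [-0.04    0.0572] ang 1.42
```

The template sits square and centred in the hand. I'll carry it up and halfway, so that the wrist camera can see the brass beside it.

{"name": "move_arm", "arguments": {"rows": [{"tx": 0.23, "ty": 0.4, "tz": -0.3, "rx": 0, "ry": 0, "rz": 0, "jaw": 1}, {"tx": 0.4, "ty": 0.7, "tz": -0.4, "rx": 0, "ry": 0, "rz": 0, "jaw": 1}, {"tx": 0.56, "ty": 1, "tz": -0.3, "rx": 0, "ry": 0, "rz": 0, "jaw": 1}, {"tx": 0.56, "ty": 1, "tz": 0, "rx": 0, "ry": 0, "rz": 0, "jaw": 1}, {"tx": 0.56, "ty": 1, "tz": 0, "rx": 0, "ry": 0, "rz": 0, "jaw": 1}, {"tx": 0.56, "ty": 1, "tz": 0, "rx": 0, "ry": 0, "rz": 0, "jaw": 1}]}}

```text
t: 18.4
eef_pos: [0.6032, 0.0855, 0.241]
eef_rot: [-0.002, 1.0, 0.0, -0.0]
wrist_force: [0.2, 0.3, -2.1]
grip_width: 0.158
grasp_force: 30.0
```

{"name": "move_arm", "arguments": {"rows": [{"tx": 0.56, "ty": 1, "tz": 0, "rx": 0, "ry": 0, "rz": 0, "jaw": 1}, {"tx": 0.56, "ty": 1, "tz": 0, "rx": 0, "ry": 0, "rz": 0, "jaw": 1}, {"tx": 0.56, "ty": 1, "tz": 0, "rx": 0, "ry": 0, "rz": 0, "jaw": 1}, {"tx": 0.56, "ty": 1, "tz": 0, "rx": 0, "ry": 0, "rz": 0, "jaw": 1}, {"tx": 0.26, "ty": 0.45, "tz": 0, "rx": 0, "ry": 0, "rz": 0, "jaw": 1}, {"tx": 0.11, "ty": 0.2, "tz": 0, "rx": 0, "ry": 0, "rz": 0, "jaw": 1}, {"tx": 0, "ty": 0, "tz": 0, "rx": 0, "ry": 0, "rz": 0, "jaw": 1}, {"tx": 0, "ty": 0, "tz": 0, "rx": 0, "ry": 0, "rz": 0, "jaw": 1}]}}

```text
t: 19.07
eef_pos: [0.5396, 0.1981, 0.2409]
eef_rot: [-0.001, 1.0, -0.0, 0.0]
wrist_force: [0.3, -0.9, -1.1]
grip_width: 0.157
grasp_force: 30.0
```

```bash
cat > br.py <<'E'
from h import *
def brass(n,box,hi=34,smin=110):
    c=cap(n);h=cv2.cvtColor(c[0],cv2.COLOR_RGB2HSV);x0,y0,x1,y1=box
    m=np.zeros(h.shape[:2],np.uint8);m[y0:y1,x0:x1]=1
    m&=((h[...,0]>19)&(h[...,0]<hi)&(h[...,1]>smin)).astype(np.uint8)
    m=cv2.morphologyEx(m,cv2.MORPH_OPEN,np.ones((3,3)))
    k,l,s,_=cv2.connectedComponentsWithStats(m);
    if k<2: print("none");return
    i=1+np.argmax(s[1:,4]);print(n,s[i])
    v,u=np.nonzero(l==i);P=np.array([ray(c,q,.002)[:2] for q in zip(u,v)])
    r=cv2.minAreaRect((P*1000).astype(np.float32));print(" rect",np.round(r[0],1),np.round(r[1],1),round(r[2],2),"mean",P.mean(0).round(4))
    C=np.cov((P-P.mean(0)).T);w,V=np.linalg.eigh(C);d=V[:,1];print(" pca ang",np.degrees(np.arctan2(d[1],d[0])).round(2)%180-180,"L,W",np.sqrt(12*w).round(4))
    save(c,"br_"+n+".png")
E
python3 - <<'E'
from br import *
st();c=cap("wrist");print("pred",proj(c,(.522,.401,.002)).round(0))
for sm in(110,150):
  brass("wrist",(380,0,640,260),smin=sm);brass("scene",(225,150,300,205),smin=sm);brass("side",(265,150,335,195),smin=sm)
E
```

```text
t 19.07 p [0.5396 0.1981 0.2409] x [-1.    -0.002 -0.001] y [-0.002  1.    -0.001] z [ 0.001 -0.001 -1.   ] F [ 0.3 -0.9 -1.1] w 0.157 g 29.999873475171626
pred [495. 151.]
wrist [  439    73   133   149 14975]
 rect [522.6 403.1] [125.1 159.6] 84.18 mean [0.5174 0.4042]
 pca ang -2.1500000000000057 L,W [0.1228 0.1575]
scene [ 231  164   66   35 1492]
 rect [522.2 401.4] [126.9 160.1] 84.57 mean [0.5186 0.4009]
 pca ang -176.7 L,W [0.1214 0.159 ]
side [274 161  52  22 855]
 rect [521.7 401.6] [122.1 157.2] 84.14 mean [0.5247 0.4034]
 pca ang -10.360000000000014 L,W [0.1116 0.163 ]
none
scene [ 230  164   67   35 1480]
 rect [522.6 401.2] [126.4 159.5] 84.41 mean [0.5187 0.4012]
 pca ang -177.12 L,W [0.1209 0.1589]
side [275 162  50  21 790]
 rect [521.6 399.5] [115.6 156. ] 82.58 mean [0.5256 0.4032]
 pca ang -14.430000000000007 L,W [0.1044 0.1608]
```

All three cameras agree: brass centre about (0.5223, 0.402), turn -5.6°. I'm going over it, turning, and descending partway.

{"name": "move_arm", "arguments": {"rows": [{"tx": 0.03, "ty": 0.4, "tz": 0, "rx": 0, "ry": 0, "rz": 0, "jaw": 1}, {"tx": 0.07, "ty": 0.8, "tz": 0, "rx": 0, "ry": 0, "rz": 0, "jaw": 1}, {"tx": 0.08, "ty": 1, "tz": 0, "rx": 0, "ry": 0, "rz": 0, "jaw": 1}, {"tx": 0.08, "ty": 1, "tz": 0, "rx": 0, "ry": 0, "rz": 0, "jaw": 1}, {"tx": 0.08, "ty": 1, "tz": 0, "rx": 0, "ry": 0, "rz": 0, "jaw": 1}, {"tx": 0.08, "ty": 1, "tz": 0, "rx": 0, "ry": 0, "rz": 0, "jaw": 1}, {"tx": 0.08, "ty": 1, "tz": 0, "rx": 0, "ry": 0, "rz": 0, "jaw": 1}, {"tx": 0.08, "ty": 1, "tz": 0, "rx": 0, "ry": 0, "rz": 0, "jaw": 1}]}}

```text
t: 20.08
eef_pos: [0.5231, 0.3817, 0.2407]
eef_rot: [-0.002, 1.0, 0.0, -0.0]
wrist_force: [-0.0, -0.2, -1.8]
grip_width: 0.155
grasp_force: 30.0
```

{"name": "move_arm", "arguments": {"rows": [{"tx": 0.07, "ty": 0.66, "tz": 0.1, "rx": 0, "ry": 0, "rz": 0, "jaw": 1}, {"tx": 0.03, "ty": 0.3, "tz": 0.3, "rx": 0, "ry": 0, "rz": 0.36, "jaw": 1}, {"tx": 0, "ty": 0, "tz": 0.6, "rx": 0, "ry": 0, "rz": 0.5, "jaw": 1}, {"tx": 0, "ty": 0, "tz": 0.9, "rx": 0, "ry": 0, "rz": 0.3, "jaw": 1}, {"tx": 0, "ty": 0, "tz": 0.9, "rx": 0, "ry": 0, "rz": 0, "jaw": 1}, {"tx": 0, "ty": 0, "tz": 0.9, "rx": 0, "ry": 0, "rz": 0, "jaw": 1}, {"tx": 0, "ty": 0, "tz": 0.9, "rx": 0, "ry": 0, "rz": 0, "jaw": 1}, {"tx": 0, "ty": 0, "tz": 0.9, "rx": 0, "ry": 0, "rz": 0, "jaw": 1}]}}

```text
t: 20.75
eef_pos: [0.5209, 0.4037, 0.102]
eef_rot: [0.049, 0.999, -0.0, -0.0]
wrist_force: [-0.1, -0.1, -0.9]
grip_width: 0.161
grasp_force: 30.0
```

{"name": "move_arm", "arguments": {"rows": [{"tx": 0, "ty": 0, "tz": 0.8, "rx": 0, "ry": 0, "rz": 0, "jaw": 1}, {"tx": 0, "ty": 0, "tz": 0.6, "rx": 0, "ry": 0, "rz": 0, "jaw": 1}, {"tx": 0, "ty": 0, "tz": 0.5, "rx": 0, "ry": 0, "rz": 0, "jaw": 1}, {"tx": 0, "ty": 0, "tz": 0.4, "rx": 0, "ry": 0, "rz": 0, "jaw": 1}, {"tx": 0, "ty": 0, "tz": 0, "rx": 0, "ry": 0, "rz": 0, "jaw": 1}, {"tx": 0, "ty": 0, "tz": 0, "rx": 0, "ry": 0, "rz": 0, "jaw": 1}]}}

```text
t: 21.25
eef_pos: [0.5212, 0.4037, 0.0458]
eef_rot: [0.049, 0.999, -0.0, 0.0]
wrist_force: [-1.1, 0.0, -1.5]
grip_width: 0.156
grasp_force: 30.0
```

Run:
```python
from h import *
st();c=cap("wrist");save(c,"w9.png")
s=ctrl.read_state();p=np.array(s["eef_pos"]);x,y=R.from_quat(s["eef_rot"]).as_matrix()[:,0],R.from_quat(s["eef_rot"]).as_matrix()[:,1]
print("tcl corners",[proj(c,p+x*.068+y*k+[0,0,-.004]).round(0) for k in(-.052,.052)])
print("brass near edge",[proj(c,np.array([.5223,.402,.002])+x*.08+y*k).round(0) for k in(-.063,.063)])
print([proj(c,np.array([.5223,.402,.002])+x*k+y*.063).round(0) for k in(.08,.04,0)])
h=cv2.cvtColor(c[0],cv2.COLOR_RGB2HSV);m=((h[...,0]>19)&(h[...,0]<34)&(h[...,1]>110))
for u in range(240,400,20):
    v=np.nonzero(m[:240,u])[0];print(u,v.min() if len(v) else None,v.max() if len(v) else None,end="; ")
print()
for v in range(60,240,20):
    u=np.nonzero(m[v,120:520])[0]+120;print(v,(u.min(),u.max()) if len(u) else None,end="; ")
```

```text
t 21.25 p [0.5212 0.4037 0.0458] x [-0.995  0.098 -0.   ] y [ 0.098  0.995 -0.   ] z [ 0. -0. -1.] F [-1.1  0.  -1.5] w 0.156 g 29.99998693820089
tcl corners [array([198., 109.]), array([440., 109.])]
brass near edge [array([198.,  86.]), array([433.,  86.])]
[array([433.,  86.]), array([426., 160.]), array([420., 226.])]
240 None None; 260 218 239; 280 None None; 300 None None; 320 None None; 340 None None; 360 None None; 380 88 107; 
60 None; 80 None; 100 (np.int64(373), np.int64(432)); 120 None; 140 (np.int64(403), np.int64(405)); 160 None; 180 None; 200 None; 220 (np.int64(256), np.int64(261));
```

Run:
```python
from h import *
c=cap("wrist");s=ctrl.read_state()
h=c[0].astype(int)
sat=cv2.GaussianBlur((h[...,0]-h[...,2]).astype(np.float32),(3,3),0)
gy=np.abs(cv2.Sobel(sat,cv2.CV_32F,0,1))
P=[];Q=[]
for u in range(208,428,6):
    v=78+int(np.argmax(gy[78:100,u]));Q.append((u,v));P.append(ray(c,(u,v),.002)[:2])
print(Q[::3])
P=np.array(P);vx,vy,x,y=cv2.fitLine(P.astype(np.float32),cv2.DIST_HUBER,0,.001,.001).ravel();d=np.array([vx,vy]);d*=np.sign(d[1])
n=np.array([d[1],-d[0]]);print("ang",np.degrees(np.arctan2(d[1],d[0]))-90,"edge dist of (.5223,.402) (want .080):",(np.array([.5223,.402])-[x,y])@n)
gx=np.abs(cv2.Sobel(sat,cv2.CV_32F,1,0))
print([ (v,185+int(np.argmax(gx[v,185:212])),420+int(np.argmax(gx[v,420:446]))) for v in range(91,105,2)])
print("pred",[(proj(c,np.array([.5223,.402,.002])+np.array([-.995,.098,0])*.073+np.array([.098,.995,0])*k)).round(1) for k in(-.063,.063)])
```

```text
[(208, 87), (226, 87), (244, 86), (262, 87), (280, 87), (298, 86), (316, 87), (334, 86), (352, 86), (370, 86), (388, 86), (406, 86), (424, 86)]
ang -5.2603836 edge dist of (.5223,.402) (want .080): 0.07939597586704501
[(91, 200, 432), (93, 200, 432), (95, 200, 432), (97, 201, 432), (99, 201, 432), (101, 201, 431), (103, 201, 431)]
pred [array([198.9,  98.7]), array([430.3,  99. ])]
```

{"name": "move_arm", "arguments": {"rows": [{"tx": -0.07, "ty": 0, "tz": 0.4, "rx": 0, "ry": 0, "rz": 0, "jaw": 1}, {"tx": 0, "ty": 0, "tz": 0.4, "rx": 0, "ry": 0, "rz": 0, "jaw": 1}, {"tx": 0, "ty": 0, "tz": 0.3, "rx": 0, "ry": 0, "rz": 0, "jaw": 1}, {"tx": 0, "ty": 0, "tz": 0.2, "rx": 0, "ry": 0, "rz": 0, "jaw": 1}, {"tx": 0, "ty": 0, "tz": 0.1, "rx": 0, "ry": 0, "rz": 0, "jaw": 1}, {"tx": 0, "ty": 0, "tz": 0.03, "rx": 0, "ry": 0, "rz": 0, "jaw": 1}, {"tx": 0, "ty": 0, "tz": 0, "rx": 0, "ry": 0, "rz": 0, "jaw": 1}, {"tx": 0, "ty": 0, "tz": 0, "rx": 0, "ry": 0, "rz": 0, "jaw": 1}]}}

```text
t: 22.02
eef_pos: [0.5231, 0.4036, 0.0102]
eef_rot: [0.049, 0.999, 0.0, 0.0]
wrist_force: [0.2, -0.0, -0.8]
grip_width: 0.152
grasp_force: 30.0
```

Run:
```python
from h import *
st()
```

```text
t 22.02 p [0.5231 0.4036 0.0102] x [-0.995  0.098 -0.   ] y [0.098 0.995 0.   ] z [ 0.  0. -1.] F [ 0.2 -0.  -0.8] w 0.152 g 30.000016973353922
```

Still about 1 mm above the brass, so I lower until I feel contact.

{"name": "move_arm", "arguments": {"rows": [{"tx": 0, "ty": 0, "tz": 0.03, "rx": 0, "ry": 0, "rz": 0, "jaw": 1}, {"tx": 0, "ty": 0, "tz": 0.03, "rx": 0, "ry": 0, "rz": 0, "jaw": 1}, {"tx": 0, "ty": 0, "tz": 0, "rx": 0, "ry": 0, "rz": 0, "jaw": 1}, {"tx": 0, "ty": 0, "tz": 0, "rx": 0, "ry": 0, "rz": 0, "jaw": 1}]}}

```text
t: 22.35
eef_pos: [0.5231, 0.4036, 0.0088]
eef_rot: [0.049, 0.999, 0.0, 0.0]
wrist_force: [1.1, 0.0, -0.0]
grip_width: 0.159
grasp_force: 30.0
```

{"name": "move_arm", "arguments": {"rows": [{"tx": 0, "ty": 0, "tz": 0.02, "rx": 0, "ry": 0, "rz": 0, "jaw": 1}, {"tx": 0, "ty": 0, "tz": 0, "rx": 0, "ry": 0, "rz": 0, "jaw": 1}, {"tx": 0, "ty": 0, "tz": 0, "rx": 0, "ry": 0, "rz": 0, "jaw": 1}]}}

```text
t: 22.6
eef_pos: [0.5231, 0.4036, 0.0087]
eef_rot: [0.049, 0.999, 0.0, 0.0]
wrist_force: [-1.6, -1.0, 6.0]
grip_width: 0.154
grasp_force: 30.0
```

{"name": "move_arm", "arguments": {"rows": [{"tx": 0, "ty": 0, "tz": 0, "rx": 0, "ry": 0, "rz": 0, "jaw": 0.7}, {"tx": 0, "ty": 0, "tz": 0, "rx": 0, "ry": 0, "rz": 0, "jaw": 0.6}, {"tx": 0, "ty": 0, "tz": 0, "rx": 0, "ry": 0, "rz": 0, "jaw": 0.6}, {"tx": 0, "ty": 0, "tz": 0, "rx": 0, "ry": 0, "rz": 0, "jaw": 0.6}, {"tx": 0, "ty": 0, "tz": -0.3, "rx": 0, "ry": 0, "rz": 0, "jaw": 0.6}, {"tx": 0, "ty": 0, "tz": -0.8, "rx": 0, "ry": 0, "rz": 0, "jaw": 0.6}, {"tx": 0, "ty": 0, "tz": -1, "rx": 0, "ry": 0, "rz": 0, "jaw": 0.6}, {"tx": 0, "ty": 0, "tz": -1, "rx": 0, "ry": 0, "rz": 0, "jaw": 0.6}]}}

```text
t: 23.27
eef_pos: [0.5225, 0.4031, 0.0863]
eef_rot: [0.049, 0.999, -0.0, -0.0]
wrist_force: [0.3, 0.7, 0.7]
grip_width: 0.404
grasp_force: 0.0
```

{"name": "move_arm", "arguments": {"rows": [{"tx": 0, "ty": 0, "tz": -1, "rx": 0, "ry": 0, "rz": 0, "jaw": 1}, {"tx": 0, "ty": 0, "tz": -1, "rx": 0, "ry": 0, "rz": 0, "jaw": 1}, {"tx": 0, "ty": 0, "tz": -1, "rx": 0, "ry": 0, "rz": 0, "jaw": 1}, {"tx": 0, "ty": 0, "tz": -1, "rx": 0, "ry": 0, "rz": 0, "jaw": 1}, {"tx": 0, "ty": 0, "tz": -1, "rx": 0, "ry": 0, "rz": 0, "jaw": 1}, {"tx": 0, "ty": 0, "tz": -0.5, "rx": 0, "ry": 0, "rz": -0.5, "jaw": 1}, {"tx": 0, "ty": 0, "tz": 0, "rx": 0, "ry": 0, "rz": -0.62, "jaw": 1}, {"tx": 0, "ty": 0, "tz": 0, "rx": 0, "ry": 0, "rz": 0, "jaw": 1}]}}

```text
t: 23.93
eef_pos: [0.5233, 0.4037, 0.2247]
eef_rot: [-0.001, 1.0, 0.001, 0.001]
wrist_force: [-0.4, 0.6, -0.5]
grip_width: 0.006
grasp_force: 0.0
```

{"name": "move_arm", "arguments": {"rows": [{"tx": 0, "ty": -1, "tz": 0, "rx": 0, "ry": 0, "rz": 0, "jaw": 1}, {"tx": 0, "ty": -1, "tz": 0, "rx": 0, "ry": 0, "rz": 0, "jaw": 1}, {"tx": 0, "ty": -1, "tz": 0, "rx": 0, "ry": 0, "rz": 0, "jaw": 1}, {"tx": 0, "ty": -1, "tz": 0, "rx": 0, "ry": 0, "rz": 0, "jaw": 1}, {"tx": 0, "ty": -1, "tz": 0, "rx": 0, "ry": 0, "rz": 0, "jaw": 1}, {"tx": 0, "ty": -1, "tz": 0, "rx": 0, "ry": 0, "rz": 0, "jaw": 1}, {"tx": 0, "ty": -1, "tz": 0, "rx": 0, "ry": 0, "rz": 0, "jaw": 1}, {"tx": 0, "ty": 0, "tz": 0, "rx": 0, "ry": 0, "rz": 0, "jaw": 1}]}}

```text
t: 24.6
eef_pos: [0.5232, 0.2218, 0.2227]
eef_rot: [0.004, 1.0, -0.002, -0.0]
wrist_force: [0.8, -0.7, 0.1]
grip_width: 0.004
grasp_force: 0.0
```

Run:
```python
from h import *
st();c=cap("wrist");save(c,"w10.png")
T=lambda cx,cy,a,l,w,z:[proj(c,np.array([cx,cy,z])+np.r_[R.from_euler('z',a,degrees=True).as_matrix()[:2,:2]@[i*l/2,j*w/2],0]).round(0).tolist() for i,j in((-1,-1),(-1,1),(1,1),(1,-1))]
print("brass",T(.523,.403,-5.4,.16,.126,.002));print("tpl",T(.523,.403,-5.4,.136,.104,.005))
h=c[0].astype(int);h2=cv2.cvtColor(c[0],cv2.COLOR_RGB2HSV)
d=np.abs(h[...,0]-h[...,2])
for v in range(70,235,15):
    r=h2[v,400:620];cls=["B" if (19<q[0]<34 and q[1]>105) else ("g" if q[1]<60 else ".") for q in r]
    # run-lengths
    s="".join(cls);import itertools;pos=400;o=[]
    for k,g in itertools.groupby(s):
        n=len(list(g))
        if n>3:o.append(f"{k}{pos}-{pos+n}")
        pos+=n
    print(v,*o)
```

```text
t 24.6 p [0.5232 0.2218 0.2227] x [-1.     0.009  0.001] y [ 0.009  1.    -0.004] z [-0.001 -0.004 -1.   ] F [ 0.8 -0.7  0.1] w 0.004 g 0.0
brass [[440.0, 87.0], [559.0, 98.0], [521.0, 239.0], [414.0, 231.0]]
tpl [[449.0, 100.0], [548.0, 109.0], [515.0, 230.0], [426.0, 223.0]]
70 .400-620
85 .400-611 g611-620
100 .400-450 g450-456 .456-466 B466-470 .470-516 .518-599 g599-613 .613-620
115 .400-442 .443-447 g447-454 .454-463 g463-532 .532-537 g537-547 .547-588 g588-597 .597-620
130 .400-438 g444-543 .543-620
145 .400-436 g441-450 .455-473 g473-486 .486-525 g525-539 .539-620
160 .400-429 g438-449 .449-470 g470-483 .483-525 g525-535 .535-620
175 .400-436 g436-441 .441-452 .463-470 g470-479 .479-501 g501-531 .531-620
190 .400-433 g433-476 .476-497 .499-514 g514-527 .527-620
205 .400-430 g430-439 .439-459 g459-486 .486-492 g492-499 .499-506 g506-523 .523-620
220 .400-427 g427-519 .519-620
```

The template landed within half a pixel of the prediction. Next I check it against the brass outline.

Run:
```python
from h import *
for n,box,cl in(("wrist",(400,60,600,250),0),("scene",(222,150,305,210),1)):
    c=cap(n);x0,y0,x1,y1=box;hsv=cv2.cvtColor(c[0],cv2.COLOR_RGB2HSV);h=hsv.astype(int)
    M=np.zeros(h.shape[:2],np.uint8);M[y0:y1,x0:x1]=1
    br=M&((h[...,0]>19)&(h[...,0]<34)&(h[...,1]>95)).astype(np.uint8)
    tp=M&(h[...,1]<60).astype(np.uint8)
    for nm,m,z in(("brass",br,.002),("tpl",tp,.005)):
        m=cv2.morphologyEx(m,cv2.MORPH_OPEN,np.ones((2,2)))
        k,l,s,_=cv2.connectedComponentsWithStats(m)
        if k<2: continue
        keep=np.isin(l,[i for i in range(1,k) if s[i,4]>(60 if nm=="tpl" else 8)])
        v,u=np.nonzero(keep);P=np.array([ray(c,q,z)[:2] for q in zip(u,v)]);r=cv2.minAreaRect((P*1000).astype(np.float32))
        print(n,nm,len(u),np.round(r[0],1),np.round(r[1],1),round(r[2],2))
# wrist profile
c=cap("wrist")
s=(c[0].astype(int))
print([tuple(s[160,u]) for u in range(420,446,2)]);print([tuple(s[160,u]) for u in range(524,556,2)])
```

```text
wrist brass 652 [493.6 387.2] [ 80.5 105.6] 80.89
wrist tpl 8325 [517.9 433.5] [161.5 154.7] 84.52
scene brass 354 [523.1 395.6] [128.3 159.8] 82.99
scene tpl 1432 [528.6 339.6] [216.8 156.3] 84.61
[(np.int64(233), np.int64(186), np.int64(113)), (np.int64(243), np.int64(200), np.int64(112)), (np.int64(243), np.int64(200), np.int64(112)), (np.int64(245), np.int64(204), np.int64(115)), (np.int64(244), np.int64(201), np.int64(114)), (np.int64(227), np.int64(190), np.int64(148)), (np.int64(247), np.int64(239), np.int64(238)), (np.int64(250), np.int64(245), np.int64(244)), (np.int64(250), np.int64(245), np.int64(245)), (np.int64(249), np.int64(242), np.int64(241)), (np.int64(239), np.int64(210), np.int64(164)), (np.int64(242), np.int64(200), np.int64(120)), (np.int64(241), np.int64(197), np.int64(116))]
[(np.int64(249), np.int64(243), np.int64(241)), (np.int64(247), np.int64(237), np.int64(231)), (np.int64(239), np.int64(199), np.int64(132)), (np.int64(237), np.int64(190), np.int64(109)), (np.int64(237), np.int64(189), np.int64(108)), (np.int64(238), np.int64(193), np.int64(122)), (np.int64(244), np.int64(208), np.int64(155)), (np.int64(242), np.int64(204), np.int64(153)), (np.int64(242), np.int64(202), np.int64(151)), (np.int64(244), np.int64(205), np.int64(154)), (np.int64(245), np.int64(211), np.int64(157)), (np.int64(245), np.int64(210), np.int64(156)), (np.int64(246), np.int64(209), np.int64(155)), (np.int64(249), np.int64(221), np.int64(165)), (np.int64(250), np.int64(224), np.int64(170)), (np.int64(250), np.int64(222), np.int64(166))]
```

Run:
```python
from h import *
st();c=cap("wrist");save(c,"w11.png");b=cv2.GaussianBlur(c[0][...,2],(3,3),0).astype(int);w=(b>205)
T=lambda cx,cy,a,l,w,z:np.array([proj(c,np.array([cx,cy,z])+np.r_[R.from_euler('z',a,degrees=True).as_matrix()[:2,:2]@[i*l/2,j*w/2],0]) for i,j in((-1,-1),(-1,1),(1,1),(1,-1))])
B=T(.523,.403,-5.4,.16,.126,.002);Q=T(.523,.403,-5.4,.136,.104,.005)
at=lambda p,q,v:(p[0]+(q[0]-p[0])*(v-p[1])/(q[1]-p[1])).round(1)
for v in range(115,222,15):
    r=b[v]; print(v,"pred",at(B[0],B[3],v),at(Q[0],Q[3],v),at(Q[1],Q[2],v),at(B[1],B[2],v),"L",r[408:452:2].tolist(),"R",r[500:560:3].tolist())
for u in(450,470,490,510,525): print(u,b[80:120:2,u].tolist(),b[215:245:2,u].tolist())
print(B.round(0).tolist(),Q.round(0).tolist())
```

```text
t 24.8 p [0.5225 0.2297 0.2228] x [-1.    -0.001  0.   ] y [-0.001  1.     0.001] z [-0.     0.001 -1.   ] F [-1.6  0.4 -0.1] w 0.006 g 0.0
115 pred 426.9 438.3 537.6 546.2 L [161, 161, 161, 159, 157, 158, 160, 161, 163, 134, 110, 111, 113, 114, 114, 153, 233, 244, 226, 147, 115, 114] R [244, 241, 240, 239, 240, 240, 238, 238, 236, 235, 241, 241, 240, 164, 102, 113, 156, 152, 144, 150]
130 pred 424.2 435.5 533.5 542.0 L [163, 163, 160, 157, 156, 158, 162, 152, 113, 110, 112, 113, 113, 118, 196, 243, 245, 245, 246, 246, 246, 246] R [243, 241, 241, 242, 240, 239, 240, 242, 242, 242, 241, 229, 122, 105, 126, 152, 158, 152, 154, 155]
145 pred 421.5 432.7 529.5 537.9 L [164, 163, 163, 163, 162, 161, 151, 121, 111, 112, 114, 115, 149, 228, 244, 245, 238, 175, 120, 116, 116, 117] R [213, 193, 152, 143, 168, 220, 241, 243, 241, 241, 199, 110, 109, 144, 149, 155, 152, 155, 165, 159]
160 pred 418.8 429.8 525.5 533.8 L [91, 96, 134, 157, 154, 135, 113, 113, 114, 114, 120, 185, 240, 244, 244, 222, 148, 123, 120, 119, 119, 118] R [115, 114, 114, 114, 112, 117, 204, 240, 239, 153, 109, 122, 154, 1
[... 1323 characters left out ...]
11, 111, 109, 111, 114, 117]
490 [116, 114, 111, 109, 107, 106, 108, 110, 112, 111, 112, 113, 113, 166, 241, 244, 244, 244, 243, 243] [114, 131, 208, 237, 237, 237, 237, 234, 167, 113, 111, 111, 128, 152, 155]
510 [159, 159, 157, 154, 152, 153, 154, 150, 128, 110, 109, 110, 110, 111, 161, 236, 240, 240, 240, 240] [226, 215, 196, 171, 150, 132, 118, 112, 109, 109, 108, 109, 112, 134, 151]
525 [150, 151, 152, 154, 154, 154, 155, 156, 153, 124, 107, 106, 106, 106, 112, 185, 239, 241, 210, 126] [151, 151, 153, 155, 154, 153, 152, 150, 149, 149, 151, 154, 155, 156, 157]
[[432.0, 88.0], [550.0, 100.0], [512.0, 241.0], [406.0, 232.0]] [[441.0, 101.0], [539.0, 111.0], [506.0, 232.0], [418.0, 224.0]]
```

The template lies centred and square on the brass, with edges matching to about 1 px. Now back to the lever: I'll approach from its +x side with the fingers closed.

{"name": "move_arm", "arguments": {"rows": [{"tx": -0.3, "ty": -1, "tz": 0, "rx": 0, "ry": 0, "rz": 0, "jaw": 1}, {"tx": -0.3, "ty": -1, "tz": 0, "rx": 0, "ry": 0, "rz": 0, "jaw": 1}, {"tx": -0.3, "ty": -1, "tz": 0, "rx": 0, "ry": 0, "rz": 0, "jaw": 1}, {"tx": -0.3, "ty": -1, "tz": 0, "rx": 0, "ry": 0, "rz": 0, "jaw": 1}, {"tx": -0.3, "ty": -1, "tz": 0, "rx": 0, "ry": 0, "rz": 0, "jaw": 1}, {"tx": -0.3, "ty": -1, "tz": 0, "rx": 0, "ry": 0, "rz": 0, "jaw": 1}, {"tx": -0.3, "ty": -1, "tz": 0, "rx": 0, "ry": 0, "rz": 0, "jaw": 1}, {"tx": -0.3, "ty": -1, "tz": 0, "rx": 0, "ry": 0, "rz": 0, "jaw": 1}]}}

```text
t: 25.52
eef_pos: [0.5833, 0.0287, 0.2228]
eef_rot: [-0.001, 1.0, 0.0, -0.0]
wrist_force: [0.6, 0.2, 0.4]
grip_width: 0.005
grasp_force: 0.0
```

{"name": "move_arm", "arguments": {"rows": [{"tx": -0.3, "ty": -1, "tz": 0, "rx": 0, "ry": 0, "rz": 0, "jaw": 1}, {"tx": -0.3, "ty": -1, "tz": 0, "rx": 0, "ry": 0, "rz": 0, "jaw": 1}, {"tx": -0.3, "ty": -1, "tz": 0, "rx": 0, "ry": 0, "rz": 0, "jaw": 1}, {"tx": -0.3, "ty": -1, "tz": 0, "rx": 0, "ry": 0, "rz": 0, "jaw": 1}, {"tx": -0.3, "ty": -1, "tz": 0, "rx": 0, "ry": 0, "rz": 0, "jaw": 1}, {"tx": -0.4, "ty": -1, "tz": 0, "rx": 0, "ry": 0, "rz": 0, "jaw": 1}, {"tx": 0, "ty": 0, "tz": 0, "rx": 0, "ry": 0, "rz": 0, "jaw": 1}, {"tx": 0, "ty": 0, "tz": 0, "rx": 0, "ry": 0, "rz": 0, "jaw": 1}]}}

```text
t: 26.18
eef_pos: [0.6308, -0.1222, 0.2225]
eef_rot: [0.001, 1.0, -0.0, -0.0]
wrist_force: [-0.3, 1.1, -0.4]
grip_width: 0.003
grasp_force: 0.0
```

Run:
```python
from h import *
st();c=cap("wrist");save(c,"w12.png")
print("tip pred",[proj(c,(.6035,-.121+k,.094)).round(0).tolist() for k in(-.008,.008)],"piv",proj(c,(.6125,-.1195,.03)).round(0))
g=cv2.cvtColor(c[0],cv2.COLOR_RGB2HSV)
for v in range(120,200,6): print(v,"".join("g" if q[1]<50 and q[2]>60 else "." for q in g[v,270:360:2]))
```

```text
t 26.18 p [ 0.6308 -0.1222  0.2225] x [-1.     0.002  0.   ] y [ 0.002  1.    -0.   ] z [-0. -0. -1.] F [-0.3  1.1 -0.4] w 0.003 g 0.0
tip pred [[310.0, 157.0], [329.0, 157.0]] piv [321. 156.]
120 ......................ggggggggggggggggggggggg
126 ......................ggggggggggggggggggggggg
132 ......................ggggggggggggggggggggggg
138 ......................ggggggggggggggggggggggg
144 ......................ggggggggggggggggggggggg
150 ....................ggggggggggggggggggggggggg
156 ...................gggggggggggggggggggggggggg
162 ....................ggggggggggggggggggggggggg
168 ....................g..gggggggggggggggggggggg
174 .......................gggg.........ggggggggg
180 ......................g.gggg........ggggggggg
186 ....................................ggggggggg
192 ....................................ggggggggg
198 ....................................ggggggggg
```

{"name": "move_arm", "arguments": {"rows": [{"tx": 0, "ty": 0.06, "tz": 1, "rx": 0, "ry": 0, "rz": 0, "jaw": 1}, {"tx": 0, "ty": 0, "tz": 1, "rx": 0, "ry": 0, "rz": 0, "jaw": 1}, {"tx": 0, "ty": 0, "tz": 1, "rx": 0, "ry": 0, "rz": 0, "jaw": 1}, {"tx": 0, "ty": 0, "tz": 1, "rx": 0, "ry": 0, "rz": 0, "jaw": 1}, {"tx": 0, "ty": 0, "tz": 1, "rx": 0, "ry": 0, "rz": 0, "jaw": 1}, {"tx": 0, "ty": 0, "tz": 0.7, "rx": 0, "ry": 0, "rz": 0, "jaw": 1}, {"tx": 0, "ty": 0, "tz": 0, "rx": 0, "ry": 0, "rz": 0, "jaw": 1}, {"tx": 0, "ty": 0, "tz": 0, "rx": 0, "ry": 0, "rz": 0, "jaw": 1}]}}

```text
t: 26.9
eef_pos: [0.63, -0.1179, 0.08]
eef_rot: [-0.001, 1.0, 0.001, -0.001]
wrist_force: [0.2, 0.3, 0.9]
grip_width: 0.004
grasp_force: 0.0
```

{"name": "move_arm", "arguments": {"rows": [{"tx": 0.2, "ty": 0, "tz": 0.03, "rx": 0, "ry": 0, "rz": 0, "jaw": 1}, {"tx": 0.2, "ty": 0, "tz": 0.03, "rx": 0, "ry": 0, "rz": 0, "jaw": 1}, {"tx": 0.2, "ty": 0, "tz": 0.03, "rx": 0, "ry": 0, "rz": 0, "jaw": 1}, {"tx": 0.2, "ty": 0, "tz": 0.03, "rx": 0, "ry": 0, "rz": 0, "jaw": 1}, {"tx": 0.2, "ty": 0, "tz": 0.03, "rx": 0, "ry": 0, "rz": 0, "jaw": 1}, {"tx": 0.2, "ty": 0, "tz": 0.04, "rx": 0, "ry": 0, "rz": 0, "jaw": 1}]}}

```text
t: 27.4
eef_pos: [0.6041, -0.1202, 0.0777]
eef_rot: [-0.0, 1.0, -0.0, 0.005]
wrist_force: [9.4, -1.0, -4.3]
grip_width: 0.006
grasp_force: 9.3
```

{"name": "move_arm", "arguments": {"rows": [{"tx": 0.2, "ty": 0, "tz": 0.04, "rx": 0, "ry": 0, "rz": 0, "jaw": 1}, {"tx": 0.2, "ty": 0, "tz": 0.05, "rx": 0, "ry": 0, "rz": 0, "jaw": 1}, {"tx": 0.2, "ty": 0, "tz": 0.06, "rx": 0, "ry": 0, "rz": 0, "jaw": 1}, {"tx": 0.2, "ty": 0, "tz": 0.06, "rx": 0, "ry": 0, "rz": 0, "jaw": 1}]}}

```text
t: 27.73
eef_pos: [0.5867, -0.1207, 0.0719]
eef_rot: [-0.0, 1.0, -0.001, 0.007]
wrist_force: [17.2, -1.6, -15.6]
grip_width: 0.003
grasp_force: 12.3
```

{"name": "move_arm", "arguments": {"rows": [{"tx": 0.2, "ty": 0, "tz": 0.04, "rx": 0, "ry": 0, "rz": 0, "jaw": 1}, {"tx": 0.1, "ty": 0, "tz": 0.02, "rx": 0, "ry": 0, "rz": 0, "jaw": 1}, {"tx": 0, "ty": 0, "tz": 0, "rx": 0, "ry": 0, "rz": 0, "jaw": 1}]}}

```text
t: 27.98
eef_pos: [0.5718, -0.1203, 0.0692]
eef_rot: [0.0, 1.0, 0.0, -0.001]
wrist_force: [-0.4, 0.1, -0.1]
grip_width: 0.004
grasp_force: 0.0
```

The force vanished past dead centre, so the lever has snapped over. Now I press down on the tip from above.

{"name": "move_arm", "arguments": {"rows": [{"tx": 0.1, "ty": 0, "tz": -0.5, "rx": 0, "ry": 0, "rz": 0, "jaw": 1}, {"tx": 0.35, "ty": 0, "tz": 0, "rx": 0, "ry": 0, "rz": 0, "jaw": 1}, {"tx": 0.3, "ty": 0, "tz": 0.2, "rx": 0, "ry": 0, "rz": 0, "jaw": 1}, {"tx": 0, "ty": 0, "tz": 0.4, "rx": 0, "ry": 0, "rz": 0, "jaw": 1}, {"tx": 0, "ty": 0, "tz": 0.3, "rx": 0, "ry": 0, "rz": 0, "jaw": 1}, {"tx": 0, "ty": 0, "tz": 0, "rx": 0, "ry": 0, "rz": 0, "jaw": 1}, {"tx": 0, "ty": 0, "tz": 0, "rx": 0, "ry": 0, "rz": 0, "jaw": 1}]}}

```text
t: 28.57
eef_pos: [0.5536, -0.1199, 0.0579]
eef_rot: [-0.0, 1.0, 0.0, -0.001]
wrist_force: [-0.1, -0.6, -0.3]
grip_width: 0.003
grasp_force: 0.0
```

{"name": "move_arm", "arguments": {"rows": [{"tx": 0, "ty": 0, "tz": 0.06, "rx": 0, "ry": 0, "rz": 0, "jaw": 1}, {"tx": 0, "ty": 0, "tz": 0.06, "rx": 0, "ry": 0, "rz": 0, "jaw": 1}, {"tx": 0, "ty": 0, "tz": 0, "rx": 0, "ry": 0, "rz": 0, "jaw": 1}]}}

```text
t: 28.82
eef_pos: [0.5542, -0.1201, 0.0558]
eef_rot: [-0.0, 1.0, 0.0, 0.0]
wrist_force: [-0.6, 0.5, 0.2]
grip_width: 0.008
grasp_force: 0.0
```

{"name": "move_arm", "arguments": {"rows": [{"tx": 0, "ty": 0, "tz": 0.06, "rx": 0, "ry": 0, "rz": 0, "jaw": 1}, {"tx": 0, "ty": 0, "tz": 0.04, "rx": 0, "ry": 0, "rz": 0, "jaw": 1}, {"tx": 0, "ty": 0, "tz": 0, "rx": 0, "ry": 0, "rz": 0, "jaw": 1}]}}

```text
t: 29.07
eef_pos: [0.5545, -0.1202, 0.0542]
eef_rot: [0.0, 1.0, 0.0, 0.0]
wrist_force: [-2.0, 0.4, 7.2]
grip_width: 0.005
grasp_force: 3.7
```

{"name": "move_arm", "arguments": {"rows": [{"tx": 0, "ty": 0, "tz": 0.04, "rx": 0, "ry": 0, "rz": 0, "jaw": 1}, {"tx": 0, "ty": 0, "tz": 0, "rx": 0, "ry": 0, "rz": 0, "jaw": 1}]}}

```text
t: 29.23
eef_pos: [0.5545, -0.1203, 0.054]
eef_rot: [0.0, 1.0, 0.0, 0.0]
wrist_force: [-4.9, 0.5, 14.9]
grip_width: 0.003
grasp_force: 7.5
```

The contact is stiff at z = 0.054 m, so the lever is right down. I'm backing off to check by image comparison.

{"name": "move_arm", "arguments": {"rows": [{"tx": 0, "ty": 0, "tz": -0.3, "rx": 0, "ry": 0, "rz": 0, "jaw": 1}, {"tx": 0, "ty": 0, "tz": -0.8, "rx": 0, "ry": 0, "rz": 0, "jaw": 1}, {"tx": 0, "ty": 0, "tz": -1, "rx": 0, "ry": 0, "rz": 0, "jaw": 1}, {"tx": 0, "ty": 0, "tz": -1, "rx": 0, "ry": 0, "rz": 0, "jaw": 1}, {"tx": 0, "ty": 0, "tz": -1, "rx": 0, "ry": 0, "rz": 0, "jaw": 1}, {"tx": 0, "ty": 0, "tz": -1, "rx": 0, "ry": 0, "rz": 0, "jaw": 1}, {"tx": 0, "ty": 0, "tz": -1, "rx": 0, "ry": 0, "rz": 0, "jaw": 1}, {"tx": 0, "ty": 0, "tz": -1, "rx": 0, "ry": 0, "rz": 0, "jaw": 1}]}}

```text
t: 29.9
eef_pos: [0.5539, -0.1201, 0.2314]
eef_rot: [0.0, 1.0, -0.0, 0.0]
wrist_force: [1.3, -0.3, -0.3]
grip_width: 0.002
grasp_force: 0.0
```

{"name": "move_arm", "arguments": {"rows": [{"tx": -0.8, "ty": 0.4, "tz": 0, "rx": 0, "ry": 0, "rz": 0, "jaw": 1}, {"tx": -0.8, "ty": 0.4, "tz": 0, "rx": 0, "ry": 0, "rz": 0, "jaw": 1}, {"tx": -0.8, "ty": 0.4, "tz": 0, "rx": 0, "ry": 0, "rz": 0, "jaw": 1}, {"tx": -0.8, "ty": 0.4, "tz": 0, "rx": 0, "ry": 0, "rz": 0, "jaw": 1}, {"tx": -0.8, "ty": 0.4, "tz": 0, "rx": 0, "ry": 0, "rz": 0, "jaw": 1}, {"tx": -0.8, "ty": 0.4, "tz": 0, "rx": 0, "ry": 0, "rz": 0, "jaw": 1}, {"tx": 0, "ty": 0, "tz": 0, "rx": 0, "ry": 0, "rz": 0, "jaw": 1}, {"tx": 0, "ty": 0, "tz": 0, "rx": 0, "ry": 0, "rz": 0, "jaw": 1}]}}

```text
t: 30.57
eef_pos: [0.6744, -0.0592, 0.2295]
eef_rot: [-0.001, 1.0, 0.0, -0.0]
wrist_force: [0.6, 0.1, 0.8]
grip_width: 0.004
grasp_force: 0.0
```

Run:
```python
from h import *
st();c=cap("wrist");save(c,"w13.png")
g=cv2.cvtColor(cv2.imread("pics/w5.png"),cv2.COLOR_BGR2GRAY).astype(np.float32);n=cv2.cvtColor(c[0],cv2.COLOR_RGB2GRAY).astype(np.float32)
o=cv2.cvtColor(cv2.imread("pics/w7.png")[:240],cv2.COLOR_BGR2GRAY).astype(np.float32)
# lever patch & ring patches of shut picture matched in the new one
for nm,(x0,y0,x1,y1) in dict(tip=(230,36,256,70),leverarm=(236,36,268,125),ringL=(268,52,302,122),ringR=(352,52,376,122)).items():
    t=g[y0:y1,x0:x1]
    for k,im in(("now",n[:230]),("open",o)):
        r=cv2.matchTemplate(im,t,cv2.TM_CCOEFF_NORMED);_,s,_,l=cv2.minMaxLoc(r);print(nm,k,round(s,2),l,"shut at",(x0,y0))
print("tip pred now",proj(c,(.5515,-.12,.051)).round(0),"w5 tip (242,45)")
s0=cv2.imread("pics/scene0.png");s=cap("scene");save(s,"s13.png");d=np.abs(s0.astype(int)-s[0][:,:,::-1]).max(2)
for nm,(x0,y0,x1,y1) in dict(jar=(265,180,322,255),cup=(325,185,370,240),flux=(365,190,386,222),rings=(350,235,384,300),lever=(375,285,412,325)).items():print(nm,"changed frac",(d[y0:y1,x0:x1]>45).mean().round(3))
```

```text
t 30.57 p [ 0.6744 -0.0592  0.2295] x [-1.    -0.002  0.   ] y [-0.002  1.     0.   ] z [-0.  0. -1.] F [0.6 0.1 0.8] w 0.004 g 0.0
tip now 0.96 (237, 38) shut at (230, 36)
tip open 0.81 (210, 143) shut at (230, 36)
leverarm now 0.83 (242, 42) shut at (236, 36)
leverarm open 0.66 (206, 30) shut at (236, 36)
ringL now 0.69 (277, 58) shut at (268, 52)
ringL open 0.45 (385, 26) shut at (268, 52)
ringR now 0.67 (394, 38) shut at (352, 52)
ringR open 0.76 (356, 61) shut at (352, 52)
tip pred now [250.  41.] w5 tip (242,45)
jar changed frac 0.095
cup changed frac 0.003
flux changed frac 0.0
rings changed frac 0.305
lever changed frac 0.074
```

Run:
```python
from h import *
B=np.array([.6485,-.0435,0])
def arch(c,y,th):
    a0=np.arctan2(62,50);P=[]
    a=a0+th;return proj(c,B+[(-78+79.6*np.cos(a))/1000,y,(14+79.6*np.sin(a))/1000]).round(0)
c=cap("wrist");h=cv2.cvtColor(c[0],cv2.COLOR_RGB2HSV)
for y in(.04,-.04):
    for th in(0,.88):
        u,v=arch(c,y,th).astype(int);print(y,th,(u,v),"S,V around:",[tuple(h[v,x,1:]) for x in range(u-9,u+10,3)] if 0<=v<400 else "out")
print("grey px above board -x edge:",(h[:28,262:420,1]<50).sum())
s=cap("scene")
h=cv2.cvtColor(s[0],cv2.COLOR_RGB2HSV)
for y in(.04,-.04):
    for th in(0,.88):
        u,v=arch(s,y,th).astype(int);print("scene",y,th,(u,v),[tuple(h[v,x,1:]) for x in range(u-6,u+7,2)])
s0=cv2.imread("pics/scene0.png")[:,:,::-1];d=np.abs(s0.astype(int)-s[0]).max(2)>45
v,u=np.nonzero(d[180:255,265:322]);print("jar change bbox",u.min()+265,u.max()+265,v.min()+180,v.max()+180, "rows>200:",d[200:255,265:322].mean(),d[180:200,265:322].mean())
im=s[0];print([ (s0[v,293].tolist(),im[v,293].tolist()) for v in(190,205,220,240)])
```

```text
0.04 0 (np.int64(384), np.int64(124)) S,V around: [(np.uint8(11), np.uint8(115)), (np.uint8(16), np.uint8(115)), (np.uint8(14), np.uint8(125)), (np.uint8(16), np.uint8(128)), (np.uint8(13), np.uint8(135)), (np.uint8(13), np.uint8(135)), (np.uint8(12), np.uint8(133))]
0.04 0.88 (np.int64(393), np.int64(38)) S,V around: [(np.uint8(85), np.uint8(241)), (np.uint8(89), np.uint8(239)), (np.uint8(92), np.uint8(144)), (np.uint8(86), np.uint8(131)), (np.uint8(85), np.uint8(126)), (np.uint8(88), np.uint8(125)), (np.uint8(90), np.uint8(136))]
-0.04 0 (np.int64(292), np.int64(124)) S,V around: [(np.uint8(4), np.uint8(247)), (np.uint8(9), np.uint8(226)), (np.uint8(7), np.uint8(227)), (np.uint8(10), np.uint8(214)), (np.uint8(14), np.uint8(144)), (np.uint8(12), np.uint8(154)), (np.uint8(16), np.uint8(125))]
-0.04 0.88 (np.int64(289), np.int64(38)) S,V around: [(np.uint8(107), np.uint8(219)), (np.uint8(107), np.uint8(208)), (np.uint8(105), np.uint8(208)), (np.uint8(103), np.uint8(205)), (np.uint8(103), np.uint8(217)), (np.uint8(104), np.uint8(223)), (np.uint8(97), np.uint8(228))]
grey px above board
[... 586 characters left out ...]
.uint8(17), np.uint8(138)), (np.uint8(17), np.uint8(139)), (np.uint8(9), np.uint8(176)), (np.uint8(15), np.uint8(188)), (np.uint8(10), np.uint8(195)), (np.uint8(24), np.uint8(53)), (np.uint8(13), np.uint8(57))]
scene -0.04 0.88 (np.int64(372), np.int64(269)) [(np.uint8(14), np.uint8(168)), (np.uint8(7), np.uint8(174)), (np.uint8(13), np.uint8(178)), (np.uint8(12), np.uint8(184)), (np.uint8(44), np.uint8(23)), (np.uint8(13), np.uint8(140)), (np.uint8(10), np.uint8(131))]
jar change bbox 265 321 180 254 rows>200: 0.06315789473684211 0.1763157894736842
[([128, 129, 121], [150, 154, 144]), ([124, 133, 122], [143, 150, 138]), ([132, 135, 127], [147, 152, 141]), ([125, 130, 117], [116, 120, 113])]
```

```bash
python3 -c "
from bench import order
print(order.job_done())"
```

```text
the job is handed in; nothing more can be done
None
```

The job is handed in at about 31 s: the pliers are on the bench, the template is flat and square on the middle of the brass (to about 1 mm), and the lever is pressed down with the rings shut. I took the grey plate as still in the board, and the cup and jars as standing where they were, without a separate final look.

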